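# Collect the dried bath tools from the dryer's catch tray

## Task

The bath-tool dryer has finished: first roll its timer wheel towards the front of the tray, all the way to off, before moving anything in the tray. Then collect the massager and the nail brush from the catch tray and set them down gently, not dropped, in the tote, side by side, each lying flat on the tote's floor the right way up. Leave the soap case and the scoop in the tray, and do not disturb the other things standing about.

Things in the scene. Friction and masses are not known exactly. Their poses are not given: they have to be found in the camera images.
- dryer: Bath-tool dryer, fixed; its catch tray is in front. Origin: on the table under mid-tray; x from the tray's open front to the back (away from the robot, yaw 0.28 to 0.52 rad), y left, z up. mm: tray floor 10 up, x -77 to 70, y -184 to 184; front lip at x -82 to -77, 16 high; end walls 28 high. Four things stand in the tray side by side, about 88 apart, in any order.
- air_bar (a point): Middle of the steel air bar that crosses above the tray: round, 28 diameter, along y, axis 155 above the table (underside 141), x 4 in the dryer's frame. At its ends (y -182, 182) 24 thick arms run back to x 100. It blocks a gripper coming straight down on the things; one tilted 35 to 40 degrees, reaching in from the open front, fits.
- housing_top (a point): Middle of the top of the dryer's white blower housing, behind the tray: a box 120 (x) by 380 (y), top 115 above the table. Axes as the dryer's.
- timer (a joint): Timer wheel: ribbed edge wheel, radius 37, 16 wide, axle along the dryer's y. rad: 0 is off, at a hard stop; 0.6 to 1.1 at the start, 1.4 at most. Rubbing its top towards the tray's open front (dryer -x) rolls it to 0, 1 rad per 37 mm; it stays where left (0.02 N m friction); rubbing on at the stop does no harm. A white rib on it meets the black tick on the housing at 0.
- wheel_top (a point): Top of the timer wheel, mid-width: 129 above the table, at x 108, y -80 in the dryer's frame. Only the top 14 mm stands out of the housing, so it cannot be pinched. It is sprung: it sinks by up to 8 mm under a fingertip (0.8 N per mm) and comes up again. Axes as the dryer's.
- tote: Tote: shallow grey open plastic box, fixed, empty, 174 (its x) by 240 (its y) outside, walls 5 thick and 45 high, floor 5 thick. Origin: under its centre, on the table; x points away from the robot (yaw -0.65 to -0.3 rad), z up. Two things fit side by side along its y, about 92 apart, long axes along its x.
- massager_c (a point): Silicone massager: a block with rounded edges on rows of short round nubs (nubs 14 high). 100 long (its x), 46 wide (its y), 44 high, right way up on the tray floor. Point: its centre, half-way up (22 above its underside), z up. Long axis within 0.2 rad of the dryer's x axis. 75 to 200 g.
- nailbrush_c (a point): Nail brush: a wooden back (20 thick, on top) over a block of bristles (94 by 34, 22 high). 105 long (its x), 42 wide (its y), 42 high, right way up on the tray floor. Point: its centre, half-way up (21 above its underside), z up. Long axis within 0.2 rad of the dryer's x axis. 75 to 200 g.
- soapcase_c (a point): Soap case, to be left in the tray: a plain closed plastic box with rounded edges and a seam round it. 108 long (its x), 46 wide (its y), 38 high, right way up on the tray floor. Point: its centre, half-way up (19 above its underside), z up. Long axis within 0.2 rad of the dryer's x axis. 75 to 200 g.
- scoop_c (a point): Plastic scoop, to be left in the tray: an open box-shaped bowl 62 by 48, 34 high, with a flat handle; 117 long along its x (58 before, 59 behind the point); point 17 above its underside.
- bottle: Bystander: bottle, 52 diameter, 130 tall, standing between the robot and the dryer. Origin: centre of its foot.
- jar: Bystander: jar, 70 diameter, 75 tall, standing behind the tote. Origin: centre of its foot.
- tumbler: Bystander: tumbler, 72 diameter, 100 tall, standing behind the tote. Origin: centre of its foot.
- bottle_ring: Bystander: steel bottle ring lying on the table to the right of the tote, ring 72 diameter with a 45 long stub along its x, 16 high. Origin: centre of the ring, on the table.
- soap_dish: Bystander: low dish with a bar of soap in it, 90 by 130, 25 high, to the right of the tote. Origin: under its centre.
Things that resemble listed ones, but are neither listed nor needed, are in the scene too. Of the things shaped like the part that bears massager_c, the blue one is meant.

How it is judged:
On the way:
1. the timer wheel is rolled to off (below 0.12 rad) while the massager and nail brush are still in their places in the tray (within 30 mm) (value of joint timer below 0.12 rad and distance of each of massager_c, nailbrush_c from where it was at the start of the episode below 0.03 m), for 0.2 s.
At the end, for the whole second after the job is handed in: The timer wheel is off (below 0.12 rad); massager and nail brush are at rest inside the tote (centres within 65 mm of its middle along its x and 100 mm along its y), each flat on its floor (centre no more than 10 mm higher than when it stands there) and right way up (within 0.2 rad) (value of joint timer below 0.12 rad and x of massager_c in the frame of tote between -0.065 and 0.065 m and y of massager_c in the frame of tote between -0.1 and 0.1 m and z of massager_c in the frame of tote below 0.037 m and angle between each of massager_c, nailbrush_c's own z axis and vertical below 0.2 rad and linear speed of each of massager, nailbrush below 0.03 m/s and x of nailbrush_c in the frame of tote between -0.065 and 0.065 m and y of nailbrush_c in the frame of tote between -0.1 and 0.1 m and z of nailbrush_c in the frame of tote below 0.036 m); the robot touches nothing.
It fails at once if the massager or the nail brush is dropped or thrown into the tote (faster than 0.9 m/s within 100 mm above its floor, a fall of about 40 mm) ((horizontal distance between massager_c and tote below 0.15 m and z of massager_c in the frame of tote below 0.1 m and linear speed of massager above 0.9 m/s) or (horizontal distance between nailbrush_c and tote below 0.15 m and z of nailbrush_c in the frame of tote below 0.1 m and linear speed of nailbrush above 0.9 m/s)).
It fails at once if the soap case or the scoop is shifted by more than 30 mm or tipped over (distance of any of soapcase_c, scoop_c from where it was at the start of the episode above 0.03 m or angle between any of soapcase_c, scoop_c's own z axis and vertical above 0.5 rad).
It fails at once if the bottle, jar, tumbler, bottle ring or soap dish is shifted by more than 30 mm or tipped over (distance of any of bottle, jar, tumbler, bottle_ring, soap_dish from where it was at the start of the episode above 0.03 m or angle between any of bottle, jar, tumbler, bottle_ring, soap_dish's own z axis and vertical above 0.5 rad).
It also fails if it takes over 69 s, if anything falls off the work surface, if the arm or the gripper's body presses on something with over 40 N, if the wrist force passes 120 N, or if a joint passes its speed limit or range.

## Robot

A 6-joint arm with a two-finger parallel gripper is mounted at the origin on the work surface. World frame = base frame: x ahead of the robot, y to its left, z up, the work surface at z = 0. Lengths are in m, angles in rad, forces in N, time in s.
With the tool pointing down it reaches from about 0.15 to 0.775 m from the base axis. Payload 6.1 kg.
Tool frame: the origin (TCP) lies at the very end of the fingers, on their centre line; the grasp point (between the pads) lies pinch_z behind it (pinch_z is the distance from the TCP to the grasp point, in m); z points along the fingers, y is the direction in which the jaws open and shut (so a half turn about z gives the same grasp; the last joint's range is limited). The gripper opens to 85 mm and grips with 20 to 120 N. Pads are 22 mm wide; open, the fingers measure 114 mm over their backs; the gripper's body (76 mm by 85 mm) begins 54 mm behind the grasp point. The pads swing forward as they close: fully open they stand 13 mm farther back than shut.
Start: joints at [1.291, 0.126, -0.04, 1.405, 0, 1.571], TCP at [0.145, 0.505, 0.231] pointing down, gripper open.
Joint ranges: [-2.72, 2.72], [-0.95, 1.95], [-1.27, 1.35], [-1.78, 2.02], [-1.46, 1.47], [-3.14, 3.14]. Speed limits (rad/s): [2.39, 2.39, 3.01, 3.14, 3.14, 3.14].

## Interface

Orientations are given as a rotation vector (axis times angle).
In Python, from station import observe, read_camera, calibration, close_job, trace, pinch_z gives the robot as it stands.
- The arm moves only by the tool servo_tool, never from a script. Its argument "targets" is a list that holds one entry, the list of rows, each a list of 7 numbers: the shift along the world's x, y, z in mm, then the turn, a rotation vector about the world's x, y, z in degrees, then the finger opening in mm, from 0 to 85.4. In form: [[[tx, ty, tz, ax, ay, az, fingers], ...]]. A call has 1 to 8 rows; each row shifts and turns the commanded pose from where the row before left it; what a row does not reach is not made up. A row lasts 1/10 s, in which the tool goes at most 50 mm and 8.59 degrees, less where a joint would pass 70% of its speed; a pose out of reach is approached as far as the arm can. A call is refused whole if a number of a shift passes 50 or a number of a turn 8.59, either way. A call with a gripper value outside its range is refused whole. The fingers move at their own pace and stop on an object; "newtons" is the grip in N (left out, the last holds). Time passes only in rows, so rows that do not move let the fingers close. It gives the time, the measured TCP pose, the force and the opening at its end, in the units of the state.
- observe(): the state, without advancing time (a new reading comes with each control period).
- read_camera(name): name is "scene" or "top"; returns the picture (384x512x3 uint8, red, green, blue); there is no depth.
- calibration(name): a dict with "fx", "fy", "cx", "cy" (pixels), "k1" (the pictures are not rectified: a ray, as slopes to the right and down, at radius r is drawn at 1 + k1 r^2 times it, then the intrinsics apply), "world_from_camera" (4x4, takes a point from camera to world coordinates). Camera axes: x right, y down, z forward; pixel columns grow to the right and rows downward; lengths in m; the calibration is good to about 2 mm. A picture is of the moment at which its call begins. calibration takes no time and is no camera call.
- close_job(): hands the job in, once; it reports no verdict.
Trained networks look in the newest picture that a camera, given by its name, has taken for a name from the list of things; names that differ only in an ending like _2 or _b are one class to them, and where a whole thing is asked for, a point or a joint stands for the part that bears it (a point fixed in the world has none). Each returns a list of dicts, best first, with "conf" (0 to 1); they miss things now and then, are a little off and sometimes report something else, mostly with a low value. They report only what shows in the picture. A call takes as long as a camera call. They do not tell look-alikes from the thing itself.
- trace(camera, label): "mask" (384x512 bool, what is visible of it) and "uv" ([column, row] in pixels, amid what is visible of it).
The state is a dict: "clock": time; "joints": joint angles; "dq": joint speeds; "effort": joint torques, N m; "tool_pos": TCP position; "eef_rot": TCP orientation; "ft_force": force on the tool from outside, world axes, zero at the start; "moment": the same for the moment, N m; "grip_width": opening from 0.0 (shut) to 1.0 (fully open).
Only numpy, scipy, OpenCV 4.12 (cv2) and the standard library are available. Lean on these libraries where they do the work, as an engineer would, in place of code of your own. Each camera call takes 0.05 s, during which the arm holds its last target.

## Working session

There is one attempt and no reset: what is moved stays moved. The work goes in short steps, Python scripts to look and compute and a tool call to move; the robot and the scene stay as the last step left them, time stands still between calls to the robot, and variables do not carry over. Pictures are saved under pics/ and viewed, and the job is handed in when it is done.

Besides the shell and the picture viewer there is one more tool, called after "Emit:" in YAML: its name, and indented under it one key for each argument. servo_tool: Moves the arm, as the interface text tells. Its arguments: {"type":"object","properties":{"targets":{"type":"array","items":{"type":"array","items":{"type":"array","items":{"type":"number"}}}},"newtons":{"type":"number"}},"required":["targets"]}

```bash
ls; mkdir -p pics
python3 - <<'E'
from station import *
import cv2,numpy as np
print(pinch_z); print(observe())
for n in("scene","top"):
    im=read_camera(n); cv2.imwrite(f"pics/{n}0.png",cv2.resize(im[:,:,::-1],None,fx=1.5,fy=1.5,interpolation=cv2.INTER_CUBIC))
    print(n,calibration(n))
E
```

```text
pics
0.0187
{'clock': 0.0, 'joints': array([ 1.29099888e+00,  1.26418508e-01, -4.05921398e-02,  1.40540045e+00,
       -7.86877565e-06,  1.57077633e+00]), 'dq': array([-0.00105724, -0.00066832,  0.00090197,  0.00176783, -0.00012498,
        0.0008321 ]), 'effort': array([ 2.35240339e-03, -4.35904205e+01,  3.52929962e+01,  1.71976292e-02,
        1.72253403e-04,  7.42800978e-06]), 'tool_pos': array([0.14487683, 0.50420028, 0.23051553]), 'eef_rot': array([-4.38011001e-01, -3.11068780e+00,  2.51324702e-03]), 'ft_force': array([-0.05976292, -0.44187952,  0.40819935]), 'moment': array([0.0279216 , 0.00711116, 0.03611846]), 'grip_width': 1.0030282669562072}
scene {'fx': 498.99376365034516, 'fy': 498.99376365034516, 'cx': 250.98831321489897, 'cy': 193.95500168257342, 'k1': -0.04110685020312028, 'world_from_camera': array([[-0.3923027 ,  0.76509783, -0.5106113 ,  1.30466821],
       [ 0.91979939,  0.33125936, -0.2103243 ,  0.2724099 ],
       [ 0.00822611, -0.55217076, -0.83369046,  1.40626288],
       [ 0.        ,  0.        ,  0.        ,  1.        ]])}
top {'fx': 419.079298341655, 'fy': 419.079298341655, 'cx': 266.273472565647, 'cy': 189.07013949915316, 'k1': -0.0030005077993732845, 'world_from_camera': array([[-0.02324265, -0.99440115,  0.10308316,  0.39725501],
       [-0.99955002,  0.02115895, -0.02126146, -0.06366067],
       [ 0.01896129, -0.10353095, -0.99444548,  1.23031616],
       [ 0.        ,  0.        ,  0.        ,  1.        ]])}
```

View pics/scene0.png

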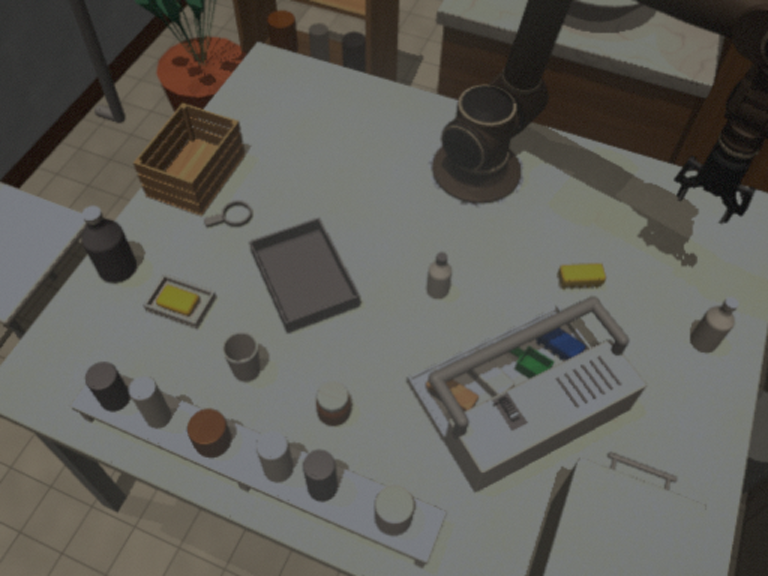

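View pics/top0.png

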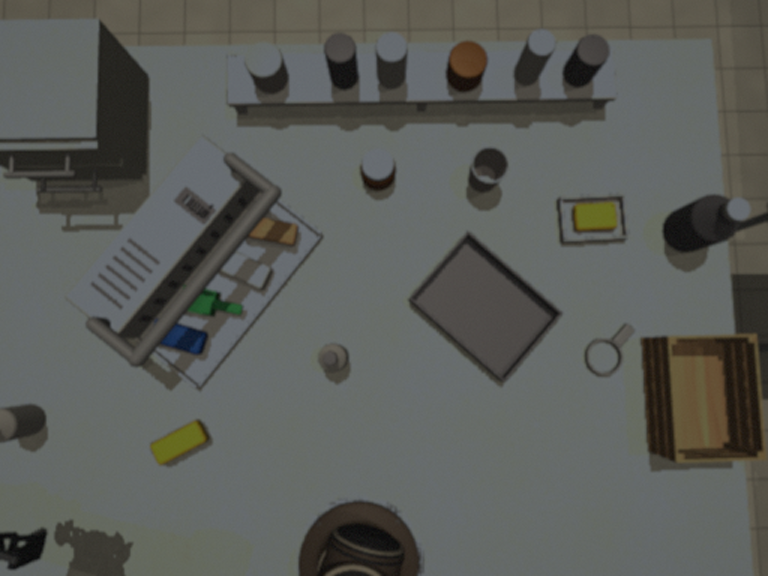

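The top view shows, in the tray from left to right: blue massager (185,337), green scoop (212,303), white soap case (247,268) and wooden nail brush (273,231). A yellow look-alike lies on the table at (180,441). The tote is at (485,306) and the bottle at (333,357).

```bash
cat > h.py <<'E'
from station import *
import cv2,numpy as np
from scipy.optimize import least_squares
from scipy.spatial.transform import Rotation as R
def ray(n,uv):
    c=calibration(n); K=np.array([[c['fx'],0,c['cx']],[0,c['fy'],c['cy']],[0,0,1]])
    p=cv2.undistortPoints(np.array(uv,float).reshape(-1,1,2),K,np.array([c['k1'],0,0,0.]))[:,0]
    M=c['world_from_camera']; d=np.c_[p,np.ones(len(p))]@M[:3,:3].T
    return M[:3,3],d
def onz(n,uv,z):
    o,d=ray(n,uv); return o+d*((z-o[2])/d[:,2])[:,None]
def proj(n,P):
    c=calibration(n); K=np.array([[c['fx'],0,c['cx']],[0,c['fy'],c['cy']],[0,0,1]])
    M=np.linalg.inv(c['world_from_camera'])
    return cv2.projectPoints(np.array(P,float).reshape(-1,1,3),cv2.Rodrigues(M[:3,:3])[0],M[:3,3],K,np.array([c['k1'],0,0,0.]))[0][:,0]
def tri(uvs):
    A=np.zeros((3,3));b=np.zeros(3)
    for n,uv in uvs.items():
        o,d=ray(n,[uv]);d=d[0]/np.linalg.norm(d[0]);Q=np.eye(3)-np.outer(d,d);A+=Q;b+=Q@o
    return np.linalg.solve(A,b)
def crop(n,im,x0,y0,x1,y1,f,name,pts=None):
    c=cv2.resize(im[y0:y1,x0:x1,::-1],None,fx=f,fy=f,interpolation=cv2.INTER_CUBIC)
    c=cv2.convertScaleAbs(c,alpha=1.6,beta=10)
    if pts is not None:
        for p in pts: cv2.circle(c,(int((p[0]-x0+.5)*f),int((p[1]-y0+.5)*f)),2,(0,0,255),-1)
    cv2.imwrite('pics/'+name,c)
E
python3 - <<'E'
from h import *
for n in("scene","top"):
    im=read_camera(n); np.save(f'{n}.npy',im)
    for l in["dryer","tote","massager_c","nailbrush_c","soapcase_c","scoop_c","bottle","timer","jar","tumbler"]:
        for t in trace(n,l)[:3]:
            r=cv2.minAreaRect(np.argwhere(t['mask'])[:,::-1].astype(np.float32))
            print(n,l,round(t['conf'],2),np.round(t['uv'],1),t['mask'].sum(),np.round(r[0],1),np.round(r[1],1),round(r[2],1), np.round(onz(n,[t['uv']],.03)[0],3))
            np.save(f"m_{n}_{l}_{int(t['uv'][0])}.npy",t['mask'])
crop('top',np.load('top.npy'),40,80,225,265,3.2,'topc.png')
crop('scene',np.load('scene.npy'),265,190,435,330,4.5,'scenec.png')
E
```

```text
scene dryer 0.92 [351.1 266.6] 9869 [353.5 257.7] [ 90.1 144.6] 62.4 [0.584 0.307 0.03 ]
scene dryer 0.33 [116.9 207.9] 723 [119.9 199.9] [44.6 27.8] 18.4 [ 0.685 -0.453  0.03 ]
scene tote 0.79 [202.2 183. ] 3399 [203.1 181.5] [68.  54.6] 66.8 [ 0.486 -0.242  0.03 ]
scene massager_c 0.85 [373.7 229.5] 394 [373.9 228.5] [28.6 16.8] 36.0 [0.431 0.336 0.03 ]
scene massager_c 0.8 [390.2 183.1] 467 [387.6 183.5] [15.9 31.1] 87.4 [0.234 0.339 0.03 ]
scene nailbrush_c 0.52 [308.4 259.2] 215 [300.9 260.3] [34.4 13.3] 23.2 [0.612 0.18  0.03 ]
scene soapcase_c 0.9 [327.5 249. ] 431 [327.  251.5] [27.6 17.7] 45.0 [0.556 0.222 0.03 ]
scene scoop_c 0.81 [351.  238.4] 393 [354.  240.3] [20.9 25.5] 77.5 [0.491 0.279 0.03 ]
scene scoop_c 0.48 [352.9 262.3] 9679 [354.1 257.1] [ 90.  143.9] 61.9 [0.568 0.308 0.03 ]
scene bottle 0.83 [290.3 182.7] 397 [292.  182.9] [15.5 30.7] 9.5 [0.367 0.029 0.03 ]
scene timer 0.47 [340.9 273.2] 91 [339.3 272.3] [16.4  6.4] 56.3 [0.617 0.285 0.03 ]
scene jar 0.93 [221.4 269.7] 545 [222.3 268.6] [29.  22.6] 82.9 [ 0.748 -0.049  0.03 ]
scene tumbler 0.93 [161.5 239. ] 
[... 403 characters left out ...]
.03 ]
top nailbrush_c 0.94 [183.2 154.8] 387 [183.6 154.3] [29.8 14.3] 14.0 [0.626 0.149 0.03 ]
top nailbrush_c 0.31 [125.3 174.4] 13908 [129.4 178.1] [109.3 154.3] 39.8 [0.573 0.315 0.03 ]
top soapcase_c 0.68 [163.3 181.6] 528 [165.3 180.4] [32.2 17.4] 26.6 [0.55  0.206 0.03 ]
top scoop_c 0.75 [141.9 202.8] 333 [143.5 202. ] [16. 33.] 90.0 [0.49  0.267 0.03 ]
top bottle 0.65 [223.6 240.1] 306 [222.5 238.5] [17. 21.] 90.0 [0.379 0.035 0.03 ]
top timer 0.7 [124.7 226.6] 427 [123.6 226.6] [28.1 17.5] 14.0 [0.423 0.315 0.03 ]
top timer 0.43 [128.9 139. ] 99 [130.  137.5] [17.9  5.8] 41.2 [0.676 0.306 0.03 ]
top tumbler 0.63 [325.3 110.4] 644 [324.3 112.3] [24.7 31.1] 45.0 [ 0.751 -0.269  0.03 ]
```

View pics/topc.png

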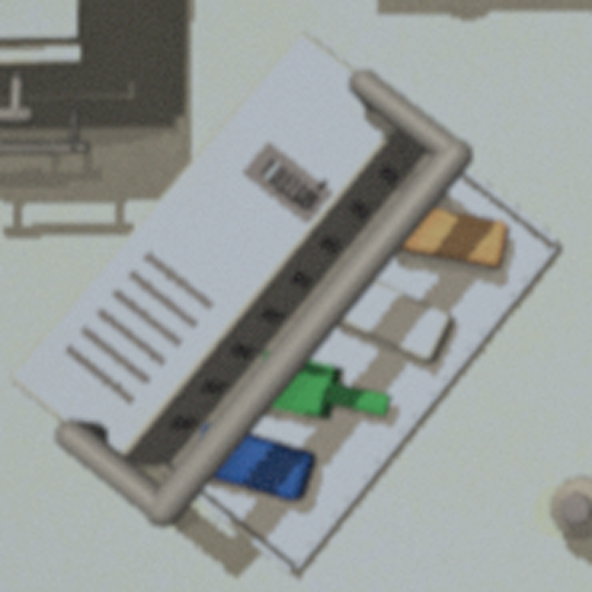

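View pics/scenec.png

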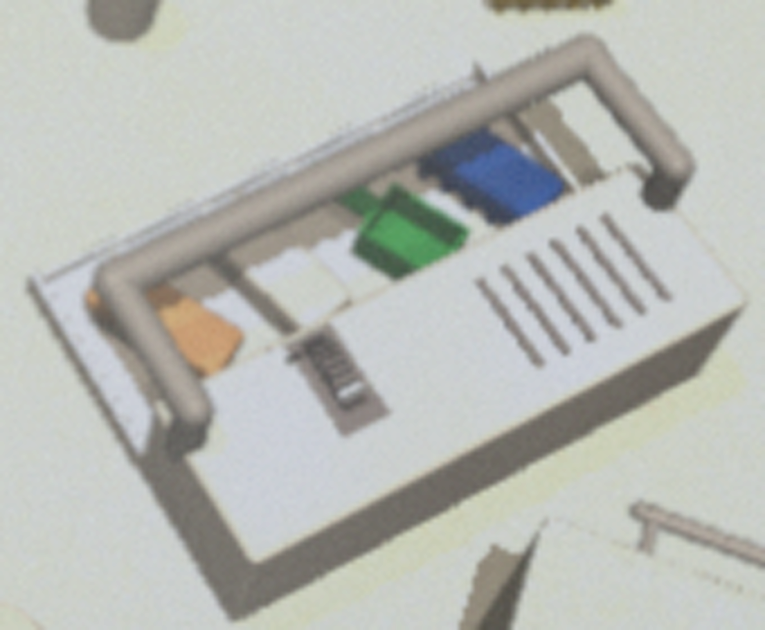

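```bash
cat > fit.py <<'E'
from h import *
def T(x,y,f,x0,y0): return [(x+.5)/f-.5+x0,(y+.5)/f-.5+y0]
t=lambda x,y:T(x,y,3.2,40,80); s=lambda x,y:T(x,y,4.5,265,190)
D=np.array([[-.082,-.186,.024],[-.082,.186,.024],[.004,-.182,.155],[.004,.182,.155],[.1,-.182,.155],[.1,.182,.155],[.108,-.08,.129]])
obs=[('top',0,t(558,248)),('top',1,t(298,572)),('top',2,t(455,155)),('top',3,t(165,508)),
('scene',0,s(33,284)),('scene',1,s(478,72)),('scene',2,s(112,278)),('scene',3,s(588,52)),('top',6,t(297,185)),('scene',6,s(337,376))]
def d2w(p,P): return np.array(P)@R.from_euler('z',p[2]).as_matrix().T+[p[0],p[1],0]
f=lambda p:np.concatenate([(proj(n,d2w(p,D[i:i+1]))[0]-uv) for n,i,uv in obs])
if __name__=="__main__":
    r=least_squares(f,[.55,.25,.4],loss='soft_l1');print(r.x);print(f(r.x).reshape(-1,2).round(1))
    # outlines
    P=[[-.082,y,.016] for y in np.linspace(-.184,.184,30)]+[[.004,y,.155] for y in np.linspace(-.182,.182,30)]+[[x,s*.182,.155] for x in np.linspace(.004,.1,8) for s in(-1,1)]+[[.108,-.08,.129]]+[[x,s*.186,.028] for x in np.linspace(-.082,.07,8) for s in(-1,1)]
    P=d2w(r.x,P)
    crop('top',np.load('top.npy'),40,80,225,265,3.2,'topf.png',proj('top',P))
    crop('scene',np.load('scene.npy'),265,190,435,330,4.5,'scenef.png',proj('scene',P))
    a=cv2.imread('pics/topf.png');b=cv2.imread('pics/scenef.png')
    b=cv2.resize(b,None,fx=.65,fy=.65); a=cv2.resize(a,None,fx=.48,fy=.48)
    c=np.zeros((max(a.shape[0],b.shape[0]),a.shape[1]+b.shape[1],3),np.uint8);c[:a.shape[0],:a.shape[1]]=a;c[:b.shape[0],a.shape[1]:]=b
    cv2.imwrite('pics/fit.png',c)
E
python3 fit.py
```

```text
[0.52995574 0.2430639  0.88382703]
[[-0.4 -1. ]
 [-1.7 -0.3]
 [-0.3  0.1]
 [-0.9  0.4]
 [-0.7 -3.6]
 [-0.9 -2.9]
 [-0.2  0. ]
 [-0.9  0.1]
 [-3.8 -1.1]
 [-0.8 -2.9]]
```

View pics/fit.png

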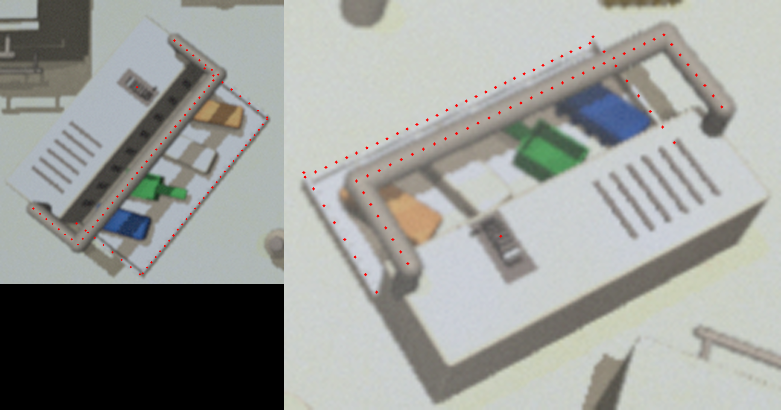

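Run:
```python
from fit import *
for i in (0,1,2,3,6):
    uv={n:u for n,j,u in obs if j==i}; print(i,tri(uv).round(4))
    print('  ',*[ (n,onz(n,[uv[n]],D[i][2])[0].round(4)) for n in uv])
for n in('scene','top'): print(n,proj(n,[[0,0,0],[.145,.504,.2305],[.145,.504,.3]])*1.5)
# other objects
import glob
for l,z in [('bottle',.06),('tote',.02),('jar',.04),('tumbler',.05)]:
    for n in('scene','top'):
        for g in glob.glob(f'm_{n}_{l}_*.npy'):
            m=np.load(g);c=np.argwhere(m).mean(0)[::-1]; print(l,n,onz(n,[c],z)[0].round(3))
```

```text
0 [0.6224 0.0639 0.0024]
   ('top', array([0.6189, 0.0604, 0.024 ])) ('scene', array([0.6324, 0.0683, 0.024 ]))
1 [0.331  0.3014 0.0035]
   ('top', array([0.3331, 0.2929, 0.024 ])) ('scene', array([0.3438, 0.3033, 0.024 ]))
2 [0.6731 0.1307 0.1551]
   ('top', array([0.6734, 0.13  , 0.155 ])) ('scene', array([0.6728, 0.1313, 0.155 ]))
3 [0.3917 0.3617 0.1549]
   ('top', array([0.3927, 0.3592, 0.155 ])) ('scene', array([0.3903, 0.3639, 0.155 ]))
6 [0.6602 0.2764 0.109 ]
   ('top', array([0.657 , 0.2657, 0.129 ])) ('scene', array([0.668 , 0.2806, 0.129 ]))
scene [[474.88242687 168.00270027]
 [697.23316782 212.32839494]
 [709.88775292 189.87856258]]
top [[358.0690452  562.17693656]
 [ 18.36780587 524.08905687]
 [-10.29540527 537.6774124 ]]
bottle scene [0.39 0.04 0.06]
bottle top [0.383 0.035 0.06 ]
tote scene [ 0.478 -0.246  0.02 ]
tote top [ 0.474 -0.254  0.02 ]
jar scene [ 0.748 -0.046  0.04 ]
tumbler scene [ 0.728 -0.261  0.05 ]
tumbler top [ 0.739 -0.265  0.05 ]
```

Run:
```python
from h import *
t=np.load('top.npy');s=np.load('scene.npy')
def c(im,x,y,r=16): return cv2.convertScaleAbs(cv2.resize(im[y-r:y+r,x-r:x+r,::-1],None,fx=8,fy=8,interpolation=cv2.INTER_CUBIC),alpha=1.6,beta=10)
row1=np.hstack([c(t,214,157),c(t,133,258),c(t,132,137)])
row2=np.hstack([c(s,276,255),c(s,371,206),c(s,340,273)])
cv2.imwrite('pics/z.png',np.vstack([row1,row2]))
```

```text
(no output)
```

View pics/z.png

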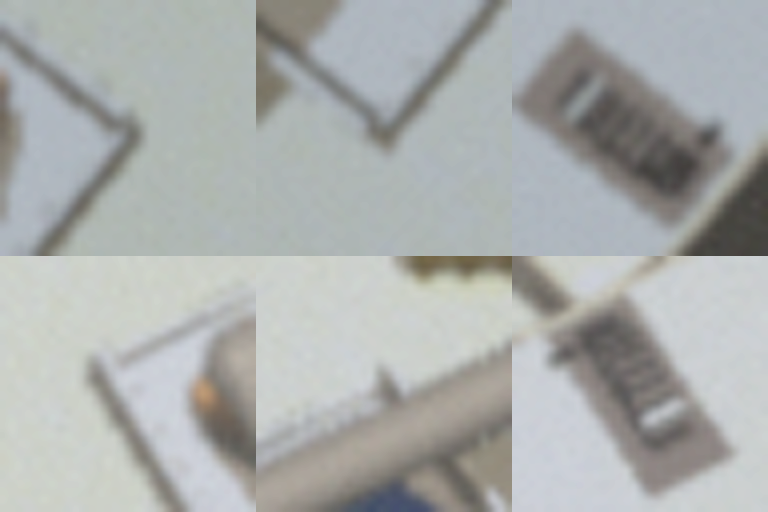

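Run:
```python
from h import *
t=np.load('top.npy');s=np.load('scene.npy')
crop('top',t,265,145,385,265,6,'tt.png'); crop('scene',s,160,140,245,225,7,'ts.png')
crop('top',t,0,330,60,384,10,'gt.png'); crop('scene',s,440,90,512,160,9,'gs.png')
a=[cv2.resize(cv2.imread('pics/'+f),(380,290)) for f in('gt.png','gs.png')]
b=[cv2.imread('pics/'+f) for f in('tt.png','ts.png')]
cv2.imwrite('pics/g.png',np.hstack(a))
```

```text
(no output)
```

View pics/tt.png

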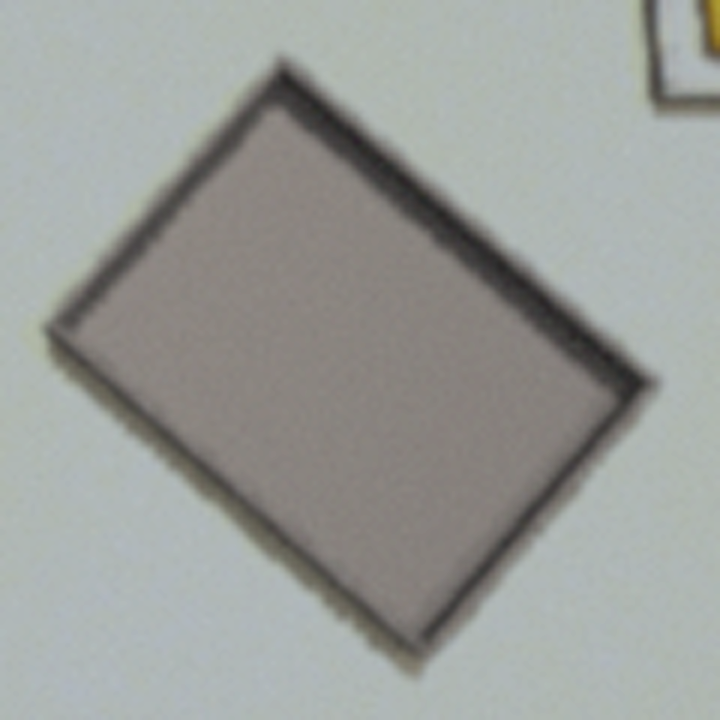

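View pics/ts.png

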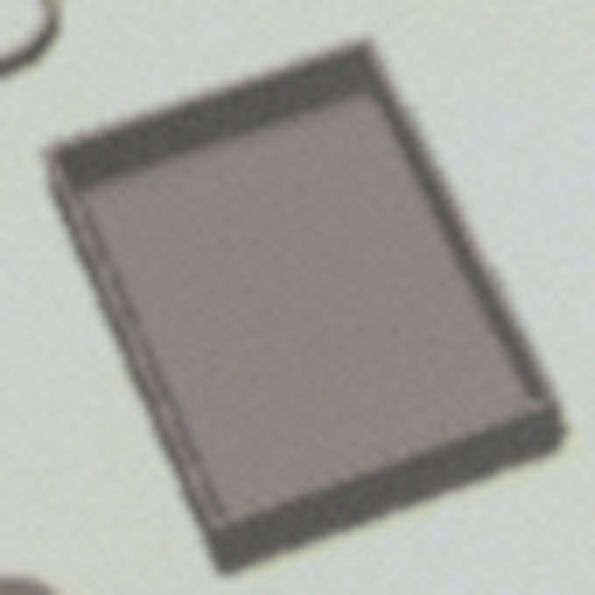

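View pics/g.png

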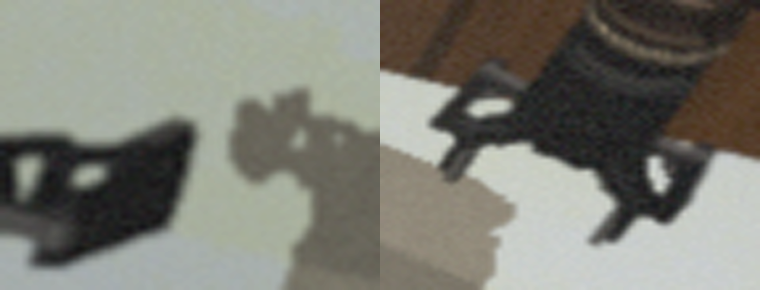

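Run:
```python
from h import *
T=lambda x,y,f,x0,y0:[(x+.5)/f-.5+x0,(y+.5)/f-.5+y0]
t=lambda x,y:T(x,y,6,265,145); s=lambda x,y:T(x,y,7,160,140)
pr=[(t(280,57),s(47,148)),(t(658,380),s(368,40)),(t(420,648),s(560,402)),(t(47,328),s(215,530))]
# scene: camera from behind. far corner (top) is near in scene -> bottom
for a in range(4):
  for b in range(4):
    P=tri({'top':pr[a][0],'scene':pr[b][1]})
    if -.05<P[2]<.1: 
        e=proj('top',[P])[0]-pr[a][0]
        print(a,b,P.round(4),e.round(1), onz('top',[pr[a][0]],.045)[0].round(4),onz('scene',[pr[b][1]],.045)[0].round(4))
```

```text
0 3 [ 0.6193 -0.2202  0.038 ] [-0.5  0.2] [ 0.6185 -0.2207  0.045 ] [ 0.6225 -0.2163  0.045 ]
1 0 [ 0.4593 -0.3938  0.0425] [-0.6  0.2] [ 0.4597 -0.395   0.045 ] [ 0.4606 -0.3906  0.045 ]
1 2 [ 0.46   -0.2536  0.0234] [-50.7   1.4] [ 0.4597 -0.395   0.045 ] [ 0.4967 -0.1005  0.045 ]
2 1 [ 0.3366 -0.2765  0.0441] [-0.1  0. ] [ 0.3367 -0.2767  0.045 ] [ 0.3371 -0.2758  0.045 ]
3 2 [ 0.491  -0.1047  0.0347] [-0.5  0.2] [ 0.4907 -0.1058  0.045 ] [ 0.4967 -0.1005  0.045 ]
```

```bash
cat > fit2.py <<'E'
from fit import *
D=np.array([[-.082,-.187,.022],[-.082,.187,.022],[.004,-.182,.155],[.004,.182,.155],[-.082,-.187,.028],[-.082,.187,.028],[.108,-.08,.121]])
# line-type handled as points
obs=[('top',0,[215,157.1]),('top',1,[133.1,258.9]),('top',2,t(455,155)),('top',3,t(165,508)),
('scene',4,[272.1,252.6]),('scene',5,[371,204.5]),('scene',2,s(112,278)),('scene',3,s(588,52)),('top',6,t(295,183)),('scene',6,s(337,376))]
f=lambda p,o=obs:np.concatenate([(proj(n,d2w(p,D[i:i+1]))[0]-uv) for n,i,uv in o])
for o in(obs,[k for k in obs if k[0]=='top'],[k for k in obs if k[0]=='scene']):
    r=least_squares(f,[.55,.25,.9],args=(o,));print(r.x.round(4));print(f(r.x,o).reshape(-1,2).round(1).tolist())
E
python3 fit2.py
```

```text
[0.5312 0.2429 0.8869]
[[-1.2, -1.6], [-1.7, -1.0], [-0.4, -0.5], [-0.7, 0.0], [-1.3, -3.5], [-0.9, -2.3], [-0.4, 0.5], [-1.2, 0.3], [-2.3, -0.2], [-1.3, -1.4]]
[0.5294 0.2395 0.8829]
[[0.1, -0.8], [-0.8, -0.4], [1.1, 0.3], [0.4, 0.5], [-0.9, 0.3]]
[0.5339 0.2468 0.8903]
[[-0.4, -2.1], [-0.1, -1.4], [0.7, 2.0], [-0.2, 1.3], [-0.1, -0.0]]
```

```bash
cat > box.py <<'E'
from fit import *
from scipy.optimize import minimize
import glob
P0=np.array([.531,.2425,.886])
SS=4
def hull(n,P,img=None):
    m=np.zeros((384*SS,512*SS),np.uint8) if img is None else img
    h=cv2.convexHull(((proj(n,P)+.5)*SS).astype(np.float32)); cv2.fillConvexPoly(m,h.astype(np.int32),1); return m
def occl(n,p):
    m=np.zeros((384*SS,512*SS),np.uint8)
    a=np.linspace(0,2*np.pi,16,endpoint=False)
    hull(n,d2w(p,[[.004+.014*np.cos(k),y,.155+.014*np.sin(k)] for k in a for y in(-.182,.182)]),m)
    for sgn in(-1,1): hull(n,d2w(p,[[x,sgn*.182+.012*np.cos(k),.155+.012*np.sin(k)] for k in a for x in(.004,.1)]),m)
    hull(n,d2w(p,[[x,y,z] for x in(.072,.192) for y in(-.19,.19) for z in(0,.115)]),m)
    return m
def fitbox(masks,dims,z0,x0,p=P0):
    oc={n:occl(n,p) for n in masks}
    L,W,H=dims
    def cost(q):
        c=0
        for n,M in masks.items():
            B=[[a*L/2,b*W/2,z] for a in(-1,1) for b in(-1,1) for z in(z0,z0+H)]
            B=np.array(B)@R.from_euler('z',q[2]).as_matrix().T+[q[0],q[1],0]
            m=hull(n,B)&(1-oc[n])
            c+=1-(m&M).sum()/max(1,(m|M).sum())
        return c
    best=min((minimize(cost,np.array(x0)+d,method='Nelder-Mead',options=dict(initial_simplex=np.array(x0)+d+np.array([[0,0,0],[.012,0,0],[0,.012,0],[0,0,.15]]),xatol=2e-4,fatol=1e-3)) for d in ([0,0,0],[.01,.01,.1],[-.01,.01,-.1])),key=lambda r:r.fun)
    return best.x,best.fun
def up(m): return cv2.resize(m.astype(np.uint8),None,fx=SS,fy=SS,interpolation=cv2.INTER_LINEAR)
def w2d(p,q):
    v=R.from_euler('z',-p[2]).as_matrix()@np.array([q[0]-p[0],q[1]-p[1],0]); return v[:2]
E
python3 - <<'E'
from box import *
items={'massager':((.1,.046,.044),{'scene':'m_scene_massager_c_373.npy','top':'m_top_massager_c_123.npy'},[.44,.335]),
'nailbrush':((.105,.042,.042),{'scene':'m_scene_nailbrush_c_308.npy','top':'m_top_nailbrush_c_183.npy'},[.62,.16]),
'soapcase':((.108,.046,.038),{'scene':'m_scene_soapcase_c_327.npy','top':'m_top_soapcase_c_163.npy'},[.56,.22])}
for k,(d,mm,x0) in items.items():
    M={n:up(np.load(f)) for n,f in mm.items()}
    for ms in(M,{'top':M['top']}):
        x,c=fitbox(ms,d,.01,x0+[.886]); print(k,list(ms),x.round(4),round(c,3),'dryer frame',w2d(P0,x).round(4),'rel yaw',round(x[2]-P0[2],3))
E
```

```text
massager ['scene', 'top'] [0.4307 0.333  1.2309] 0.356 dryer frame [0.0066 0.135 ] rel yaw 0.345
massager ['top'] [0.4298 0.3332 1.2968] 0.128 dryer frame [0.0063 0.1358] rel yaw 0.411
nailbrush ['scene', 'top'] [0.6312 0.1626 1.2187] 0.506 dryer frame [ 0.0015 -0.1282] rel yaw 0.333
nailbrush ['top'] [0.6327 0.1615 1.2237] 0.189 dryer frame [ 0.0016 -0.13  ] rel yaw 0.338Traceback (most recent call last):
  File "<stdin>", line 8, in <module>
  File "box.py", line 27, in fitbox
    best=min((minimize(cost,np.array(x0)+d,method='Nelder-Mead',options=dict(initial_simplex=np.array(x0)+d+np.array([[0,0,0],[.012,0,0],[0,.012,0],[0,0,.15]]),xatol=2e-4,fatol=1e-3)) for d in ([0,0,0],[.01,.01,.1],[-.01,.01,-.1])),key=lambda r:r.fun)
  File "box.py", line 27, in <genexpr>
    best=min((minimize(cost,np.array(x0)+d,method='Nelder-Mead',options=dict(initial_simplex=np.array(x0)+d+np.array([[0,0,0],[.012,0,0],[0,.012,0],[0,0,.15]]),xatol=2e-4,fatol=1e-3)) for d in ([0,0,0],[.01,.01,.1],[-.01,.01,-.1])),key=lambda r:r.fun)
              ~~~~~~~~^^^^^^^^^^^^^^^^^^^^^^^^^^^^^^^^^^^^^^^^^^^^^^^^^^^^^^^^^^^^^^^^^^^^^^^^^^^^^^^^^^^^^^^^^^^^^^^^^^^^^^^^^^^^^^^^^^^^^^^^^^^^^^^^^^^^^^^^^^^^^^^^^^^^^^^^^^^^^^^^^
    res = _minimize_neldermead(fun, x0, args, callback, bounds=bounds,
                               **options)
    fxr = func(xr)
    fx = function(np.copy(x), *(wrapper_args + args))
  File "box.py", line 24, in cost
    m=hull(n,B)&(1-oc[n])
      ~~~~^^^^^
  File "box.py", line 8, in hull
    h=cv2.convexHull(((proj(n,P)+.5)*SS).astype(np.float32)); cv2.fillConvexPoly(m,h.astype(np.int32),1); return m
                       ~~~~^^^^^
  File "h.py", line 13, in proj
    c=calibration(n); K=np.array([[c['fx'],0,c['cx']],[0,c['fy'],c['cy']],[0,0,1]])
ValueError: time passes only in moves, steps and waits
```

```bash
python3 - <<'E'
from station import calibration
import pickle
pickle.dump({n:calibration(n) for n in('scene','top')},open('cal.pkl','wb'))
E
sed -i '/^from scipy.spatial/a import pickle\n_C=pickle.load(open("cal.pkl","rb"))\ncalibration=lambda n:_C[n]' h.py
cat > b2.py <<'E'
from box import *
items={'massager':((.1,.046,.044),{'scene':'m_scene_massager_c_373.npy','top':'m_top_massager_c_123.npy'},[.44,.335]),
'nailbrush':((.105,.042,.042),{'scene':'m_scene_nailbrush_c_308.npy','top':'m_top_nailbrush_c_183.npy'},[.62,.16]),
'soapcase':((.108,.046,.038),{'scene':'m_scene_soapcase_c_327.npy','top':'m_top_soapcase_c_163.npy'},[.56,.22])}
lines={'scene':[],'top':[]}
for k,(d,mm,x0) in items.items():
    M={n:up(np.load(f)) for n,f in mm.items()}
    for ms in({'top':M['top']},{'scene':M['scene']},M):
        x,c=fitbox(ms,d,.01,x0+[1.1]); print(k,list(ms),x.round(4),round(c,3),'dryer frame',w2d(P0,x).round(4),'rel yaw',round(x[2]-P0[2],3))
    L,W,H=d
    for n in lines:
        for z in(.01,.01+H):
            B=np.array([[a*L/2,b*W/2,z] for a,b in((-1,-1),(1,-1),(1,1),(-1,1))])@R.from_euler('z',x[2]).as_matrix().T+[x[0],x[1],0]
            lines[n].append(proj(n,B))
for n,(x0,y0,x1,y1),f in(('top',(90,130,210,250),6),('scene',(275,195,405,285),6)):
    c=cv2.convertScaleAbs(cv2.resize(np.load(n+'.npy')[y0:y1,x0:x1,::-1],None,fx=f,fy=f,interpolation=cv2.INTER_CUBIC),alpha=1.6,beta=10)
    for l in lines[n]: cv2.polylines(c,[((l+.5-[x0,y0])*f).astype(np.int32)],True,(0,0,255),1)
    cv2.imwrite(f'pics/b_{n}.png',c)
E
python3 b2.py
```

```text
massager ['top'] [0.4303 0.3332 1.2803] 0.127 dryer frame [0.0066 0.1354] rel yaw 0.394
massager ['scene'] [0.4342 0.3419 1.0391] 0.163 dryer frame [0.0157 0.1379] rel yaw 0.153
massager ['scene', 'top'] [0.4305 0.3336 1.2632] 0.352 dryer frame [0.007  0.1354] rel yaw 0.377
nailbrush ['top'] [0.6327 0.161  1.2199] 0.186 dryer frame [ 0.0012 -0.1303] rel yaw 0.334
nailbrush ['scene'] [0.631  0.1652 1.2038] 0.292 dryer frame [ 0.0034 -0.1264] rel yaw 0.318
nailbrush ['scene', 'top'] [0.6321 0.1632 1.2342] 0.505 dryer frame [ 0.0025 -0.1285] rel yaw 0.348
soapcase ['top'] [0.5592 0.2126 1.1134] 0.068 dryer frame [-0.0053 -0.0408] rel yaw 0.227
soapcase ['scene'] [0.5703 0.2348 1.0934] 0.074 dryer frame [ 0.0189 -0.0353] rel yaw 0.207
soapcase ['scene', 'top'] [0.5598 0.2138 1.1142] 0.172 dryer frame [-0.004  -0.0405] rel yaw 0.228
```

View pics/b_top.png

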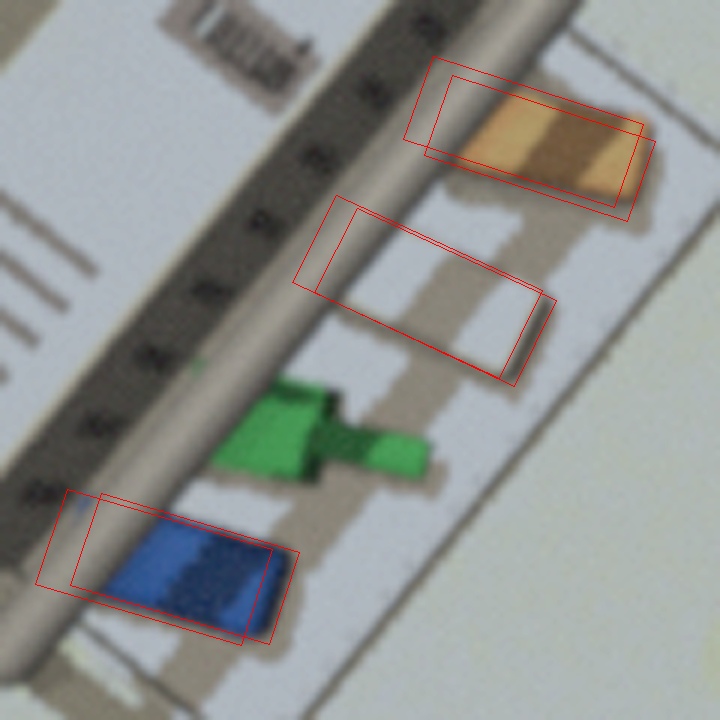

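View pics/b_scene.png

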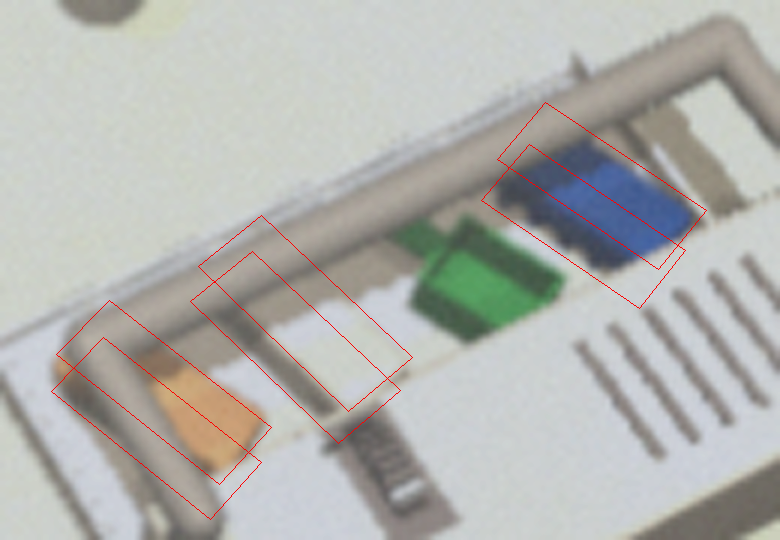

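Run:
```python
from box import *
print('wheel top',onz('top',[[131.3,138.4]],.122), 'scene',onz('scene',[[339.6,271.5]],.122))
print(tri({'top':[131.3,138.4],'scene':[339.6,271.5]}))
print('model',d2w(P0,[[.108,-.08,.129]]), 'bar mid',d2w(P0,[[.004,0,.155]]))
r=R.from_rotvec(observe()['eef_rot']).as_matrix();print(r.round(3))
# cabinet
print(onz('top',[[99,120],[99,95],[67,95],[0,113]],0))
```

```text
wheel top [[0.65620398 0.27086519 0.122     ]] scene [[0.65953186 0.2793864  0.122     ]]
[0.65701983 0.27644773 0.11399239]
model [[0.66127548 0.27554995 0.129     ]] bar mid [[0.53353006 0.24559819 0.155     ]]
[[-0.961  0.276  0.   ]
 [ 0.276  0.961 -0.   ]
 [-0.    -0.    -1.   ]]
[[0.74244806 0.40405847 0.        ]
 [0.81925663 0.40545913 0.        ]
 [0.82092233 0.50074425 0.        ]
 [0.7692166  0.69720559 0.        ]]
```

Emit:
servo_tool:
  targets:
    - [[40,-10,5,0,0,0,0],[40,-15,5,0,0,0,0],[40,-15,5,0,0,0,0],[40,-15,0,0,0,0,0],[40,-15,0,0,0,0,0],[40,-15,0,0,0,0,0],[40,-20,0,0,0,0,0],[40,-20,0,0,0,0,0]]

```text
clock: 2.0
tool_pos: [0.4665, 0.3787, 0.2463]
eef_rot: [0.438, 3.111, 0.0]
ft_force: [-0.1, 0.3, 1.1]
grip_width: -0.001
```

Emit:
servo_tool:
  targets:
    - [[40,-20,0,0,0,0,0],[40,-20,0,0,0,0,0],[40,-20,0,0,0,0,0],[40,-15,0,0,0,0,0],[30,-10,-20,0,0,0,0],[15,-5,-30,0,0,0,0],[0,0,-20,0,0,0,0],[0,0,0,0,0,0,0]]

```text
clock: 2.8
tool_pos: [0.6691, 0.2884, 0.1717]
eef_rot: [-0.439, -3.105, 0.006]
ft_force: [-0.4, 0.1, -0.7]
grip_width: -0.003
```

Run:
```python
from h import *
o=observe();print(o['clock'],o['joints'].round(3),o['tool_pos'].round(4),o['eef_rot'].round(3),o['ft_force'].round(2),o['grip_width'])
n='top';im=read_camera(n);crop(n,im,60,90,200,200,5,'w1.png',proj(n,[o['tool_pos'],[.659,.275,.129]]))
```

```text
2.8 [0.407 0.541 0.402 1.439 0.    0.688] [0.6691 0.2884 0.1717] [-0.439 -3.105  0.006] [-0.42  0.14 -0.69] -0.0027082932896137423
```

View pics/w1.png

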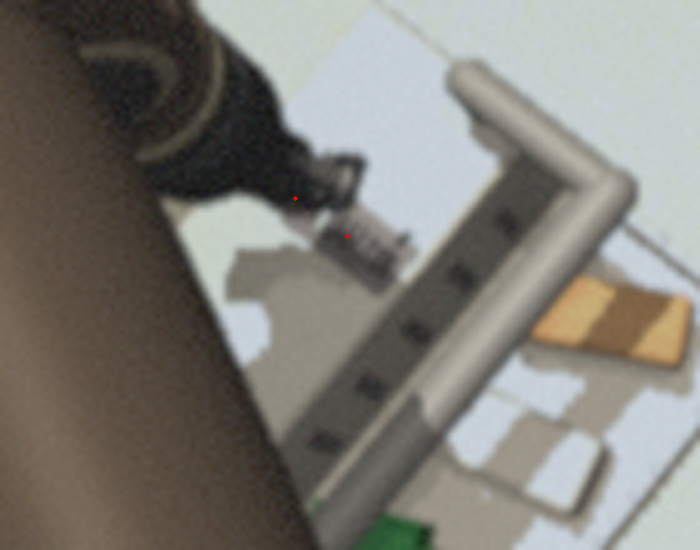

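Run:
```python
from h import *
o=observe()
n='scene';im=read_camera(n);crop(n,im,290,220,390,300,7,'w2.png',proj(n,[o['tool_pos'],[.659,.275,.129]]))
n='top';im=read_camera(n);crop(n,im,100,110,160,160,12,'w3.png',proj(n,[o['tool_pos'],[.659,.275,.129]]))
```

```text
(no output)
```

View pics/w2.png

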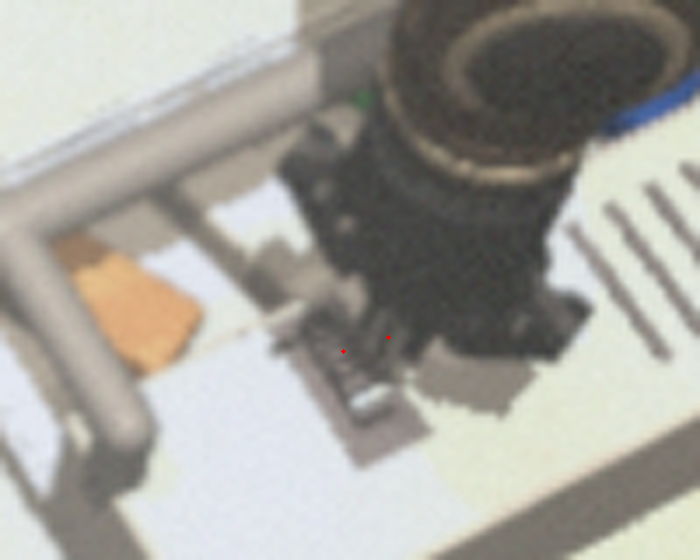

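View pics/w3.png

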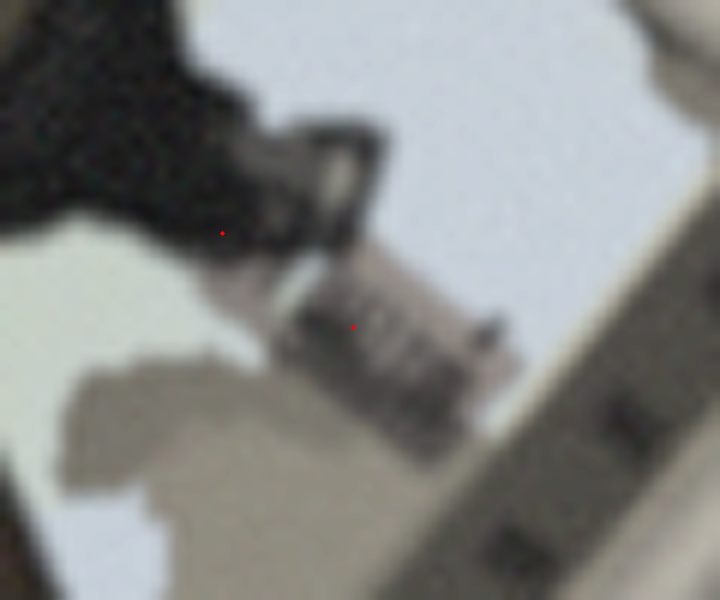

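Emit:
servo_tool:
  targets:
    - [[0,0,-20,0,0,0,0],[0,0,-20,0,0,0,0],[0,0,-4,0,0,0,0],[0,0,0,0,0,0,0]]

```text
clock: 3.35
tool_pos: [0.6698, 0.2899, 0.1333]
eef_rot: [0.437, 3.111, 0.0]
ft_force: [0.8, 0.2, 1.0]
grip_width: -0.0
```

Emit:
servo_tool:
  targets:
    - [[0,0,-3,0,0,0,0],[0,0,0,0,0,0,0],[0,0,0,0,0,0,0]]

```text
clock: 3.65
tool_pos: [0.6703, 0.2897, 0.1303]
eef_rot: [0.438, 3.11, 0.001]
ft_force: [-0.5, 0.3, 0.4]
grip_width: 0.001
```

Emit:
servo_tool:
  targets:
    - [[0,0,-4,0,0,0,0],[0,0,-4,0,0,0,0],[0,0,0,0,0,0,0],[0,0,0,0,0,0,0]]

```text
clock: 4.05
tool_pos: [0.6704, 0.2897, 0.1219]
eef_rot: [0.438, 3.11, 0.001]
ft_force: [0.7, 0.9, 5.0]
grip_width: 0.0
```

Emit:
servo_tool:
  targets:
    - [[-4,-5,0,0,0,0,0],[-4,-5,0,0,0,0,0],[-4,-5,0,0,0,0,0]]

```text
clock: 4.35
tool_pos: [0.6577, 0.2741, 0.1218]
eef_rot: [0.438, 3.11, 0.0]
ft_force: [0.0, 0.8, 5.2]
grip_width: -0.003
```

Emit:
servo_tool:
  targets:
    - [[-4,-5,0,0,0,0,0],[-4,-5,0,0,0,0,0],[-4,-5,0,0,0,0,0],[-3,-4,0,0,0,0,0],[0,0,30,0,0,0,0],[15,19,10,0,0,0,0],[16,20,0,0,0,0,0],[0,0,0,0,0,0,0]]

```text
clock: 5.15
tool_pos: [0.6746, 0.2961, 0.1596]
eef_rot: [-0.436, -3.11, 0.0]
ft_force: [0.6, 0.4, -0.7]
grip_width: 0.002
```

Run:
```python
from h import *
o=observe();print(o['tool_pos'])
n='scene';im=read_camera(n);crop(n,im,300,235,370,295,9,'w4.png')
```

```text
[0.67464057 0.29611162 0.15964038]
```

View pics/w4.png

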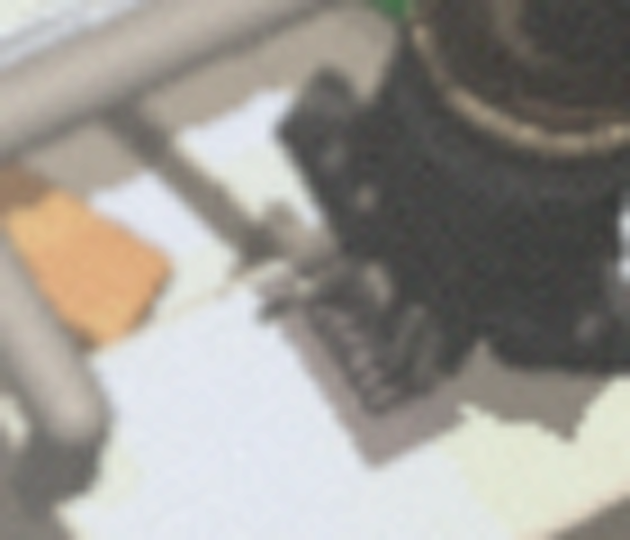

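Emit:
servo_tool:
  targets:
    - [[-2,-3,-25,0,0,0,0],[0,0,-13,0,0,0,0],[-5,-6,0,0,0,0,0],[-5,-6,0,0,0,0,0],[-5,-6,0,0,0,0,0],[-5,-6,0,0,0,0,0],[-5,-6,0,0,0,0,0],[0,0,0,0,0,0,0]]

```text
clock: 6.0
tool_pos: [0.6458, 0.2601, 0.1233]
eef_rot: [-0.439, -3.109, 0.002]
ft_force: [-1.4, -0.7, 1.0]
grip_width: -0.003
```

Emit:
servo_tool:
  targets:
    - [[0,0,30,0,0,0,0],[12,15,10,0,0,0,0],[13,15,0,0,0,0,0],[0,0,-25,0,0,0,0],[0,0,-15,0,0,0,0],[-5,-6,0,0,0,0,0],[-5,-6,0,0,0,0,0],[-5,-6,0,0,0,0,0]]

```text
clock: 6.8
tool_pos: [0.657, 0.2736, 0.1237]
eef_rot: [0.438, 3.11, 0.001]
ft_force: [2.3, 1.0, 3.7]
grip_width: 0.002
```

Emit:
servo_tool:
  targets:
    - [[-5,-6,0,0,0,0,0],[-5,-6,0,0,0,0,0],[0,0,20,0,0,0,0],[0,0,40,0,0,0,0],[-20,-20,40,0,0,0,0],[-40,-20,20,0,0,0,0],[-40,-10,0,0,0,0,60],[-40,0,0,0,0,0,60]]

```text
clock: 7.6
tool_pos: [0.505, 0.2094, 0.2433]
eef_rot: [-0.442, -3.11, 0.002]
ft_force: [0.1, 0.0, 0.1]
grip_width: 0.336
```

Run:
```python
from h import *
o=observe();print(o['clock'],o['tool_pos'],o['joints'].round(2))
n='scene';im=read_camera(n);crop(n,im,300,235,370,295,9,'w5.png')
n='top';im=read_camera(n);crop(n,im,100,110,160,160,12,'w6.png')
```

```text
7.6 [0.50499077 0.20939525 0.24329749] [ 0.39  0.17  0.04  1.44 -0.    0.68]
```

View pics/w5.png

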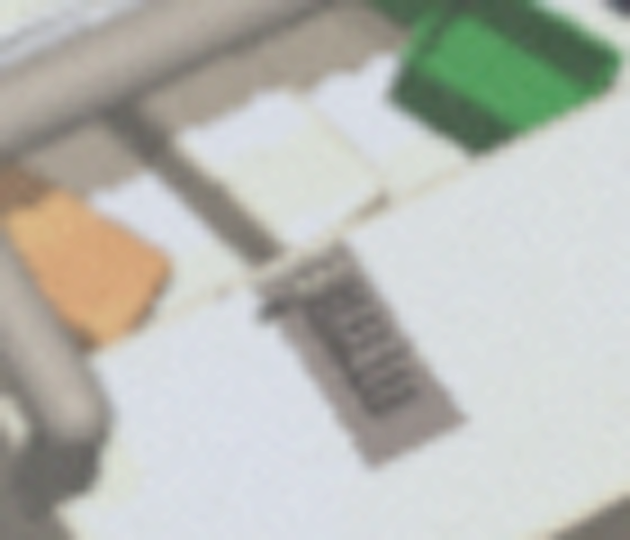

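View pics/w6.png

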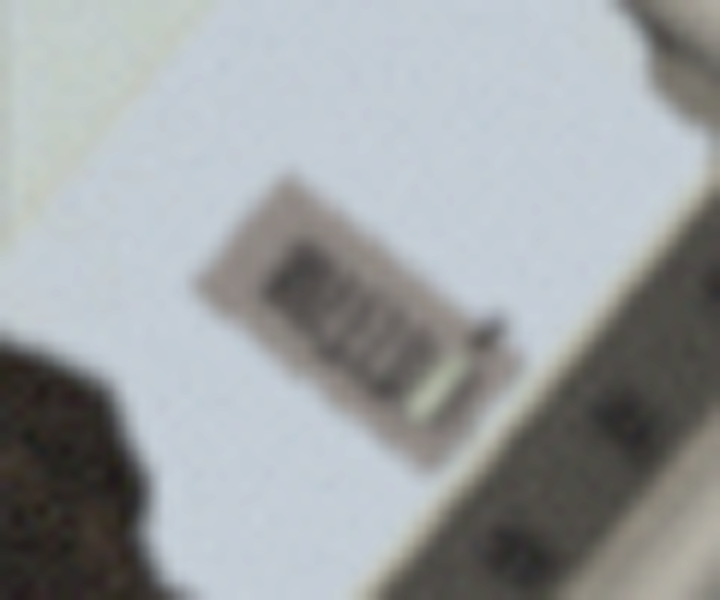

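```bash
cat > g.py <<'E'
from box import *
def Rt(psi,tau):
    z=np.array([np.cos(psi)*np.sin(tau),np.sin(psi)*np.sin(tau),-np.cos(tau)]);y=np.array([-np.sin(psi),np.cos(psi),0]);return np.c_[np.cross(y,z),y,z]
def tcp(gp,Rm): return np.array(gp)+pinch_z*Rm[:,2]
E
python3 - <<'E'
from g import *
for nm,uv,z,L,yaw in(('mass',[135.8,228.2],.054,.1,1.27),('brush',[196.2,156.7],.052,.105,1.26)):
    f=onz('top',[uv],z)[0]; h=np.array([np.cos(yaw),np.sin(yaw),0]); c=f+h*L/2
    print(nm,f.round(4),c.round(4),w2d(P0,c).round(4))
o=observe();Rc=R.from_rotvec(o['eef_rot'])
for sgn in (0,):
  Rg=Rt(1.27,np.radians(38)); d=R.from_matrix(Rg)*Rc.inv(); print(np.degrees(d.as_rotvec()))
  # staged: yaw about z then tilt
  Rv=Rt(1.27,0); d1=R.from_matrix(Rv)*Rc.inv(); d2=R.from_matrix(Rg)*R.from_matrix(Rv).inv(); print(np.degrees(d1.as_rotvec()),np.degrees(d2.as_rotvec()))
E
```

```text
mass [0.4176 0.2764 0.054 ] [0.4324 0.3242 0.054 ] [0.0009 0.128 ]
brush [0.6161 0.1081 0.052 ] [0.6321 0.1581 0.052 ] [-0.0014 -0.1317]
[ 20.14632375 -36.99185591  85.22589782]
[ 2.10314181e-01 -8.11831881e-02  8.87669448e+01] [ 3.62938325e+01 -1.12586732e+01  6.47920786e-15]
```

Emit:
servo_tool:
  targets:
    - [[-9,4,0,0,0,8.1,60],[-9,4,0,0,0,8.1,60],[-9,4,0,0,0,8.1,60],[-9,4,0,0,0,8.1,60],[-9,4,0,0,0,8.1,60],[-9,4,0,0,0,8.1,60],[-9,4,0,0,0,8.1,60],[-9,4,0,0,0,8.1,60]]

```text
clock: 8.5
tool_pos: [0.4344, 0.243, 0.2424]
eef_rot: [1.304, -2.856, 0.001]
ft_force: [0.1, -0.8, -0.7]
grip_width: 0.705
```

Emit:
servo_tool:
  targets:
    - [[-9,3,0,0,0,8.1,60],[-9,3,0,0,0,8.1,60],[-9,3,0,0,0,7.8,60],[0,0,0,7.26,-2.25,0,60],[0,0,0,7.26,-2.25,0,60],[0,0,-20,7.26,-2.25,0,60],[0,0,-20,7.26,-2.25,0,60],[0,0,-20,7.26,-2.25,0,60]]

```text
clock: 9.3
tool_pos: [0.4078, 0.252, 0.1829]
eef_rot: [-1.515, 2.055, 0.524]
ft_force: [-0.4, 0.3, 0.1]
grip_width: 0.702
```

Run:
```python
from g import *
o=observe();print(o['clock'],o['tool_pos'],o['joints'].round(3),o['grip_width'])
Rg=R.from_matrix(Rt(1.27,np.radians(38)));print(np.degrees((Rg*R.from_rotvec(o['eef_rot']).inv()).as_rotvec()))
for n in('top','scene'):
    im=read_camera(n);np.save(n+'2.npy',im)
crop('top',np.load('top2.npy'),60,130,220,290,4.5,'a1.png',proj('top',[o['tool_pos']]));crop('scene',np.load('scene2.npy'),260,130,440,280,4,'a2.png',proj('scene',[o['tool_pos']]))
```

```text
9.3 [0.40776142 0.25202366 0.18286682] [ 0.215 -0.265 -0.667  0.795  0.568 -0.945] 0.7023602037129493
[-0.24440851  0.17351725  0.01280222]
```

View pics/a1.png

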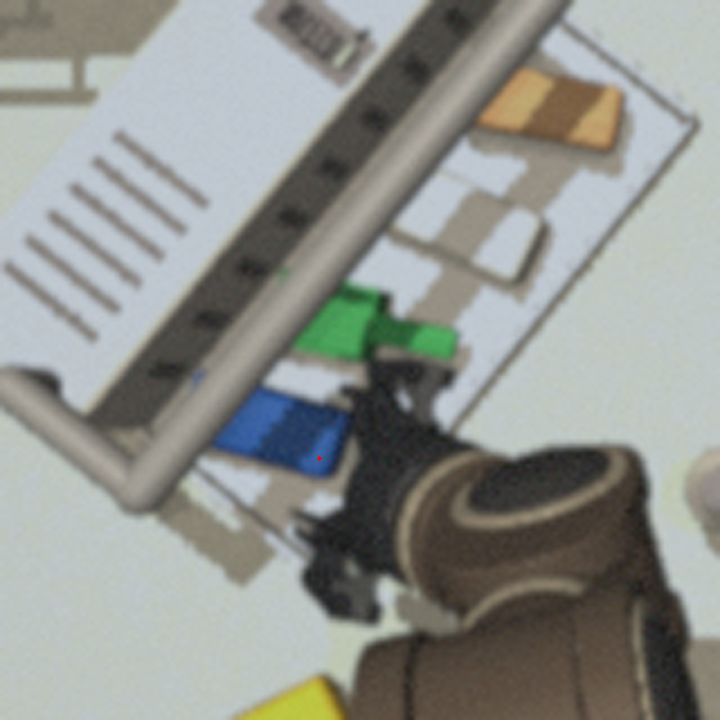

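View pics/a2.png

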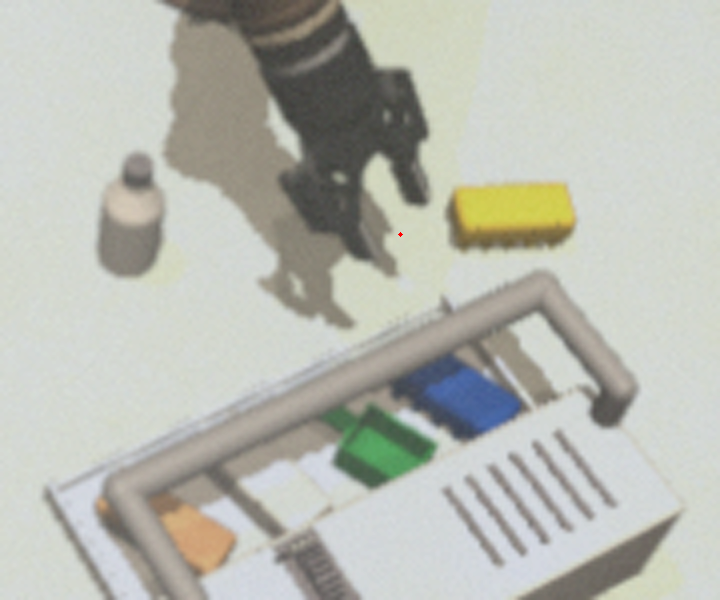

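Emit:
servo_tool:
  targets:
    - [[0,0,-20,0,0,0,60],[-1,-1,-20,0,0,0,60],[-1,-1,-15,0,0,0,60],[4,12,-16,0,0,0,60],[4,12,-16,0,0,0,60],[4,12,-16,0,0,0,60],[0,0,0,0,0,0,60]]

```text
clock: 10.1
tool_pos: [0.4189, 0.2878, 0.0801]
eef_rot: [-1.521, 2.061, 0.522]
ft_force: [-0.8, -1.1, 0.2]
grip_width: 0.703
```

Run:
```python
from g import *
o=observe();print(o['clock'],o['tool_pos'],o['joints'].round(3),o['grip_width'],o['ft_force'])
for n in('top','scene'):
    im=read_camera(n);np.save(n+'2.npy',im)
crop('top',np.load('top2.npy'),80,180,180,270,7,'a3.png',proj('top',[o['tool_pos']]));crop('scene',np.load('scene2.npy'),310,170,430,260,6,'a4.png',proj('scene',[o['tool_pos']]))
```

```text
10.1 [0.41889763 0.28777637 0.08008201] [ 0.303 -0.149 -0.824  0.481  0.53  -0.854] 0.7025818622125869 [-0.76297092 -1.08280259  0.19906951]
```

View pics/a3.png

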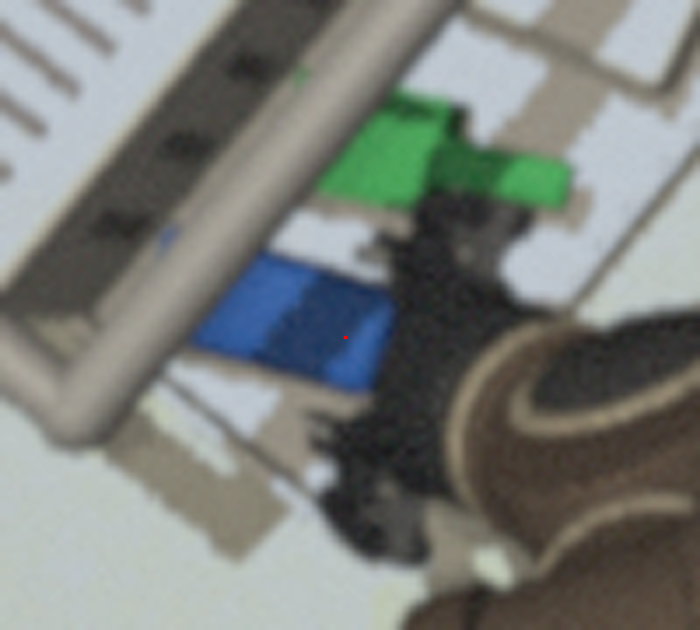

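View pics/a4.png

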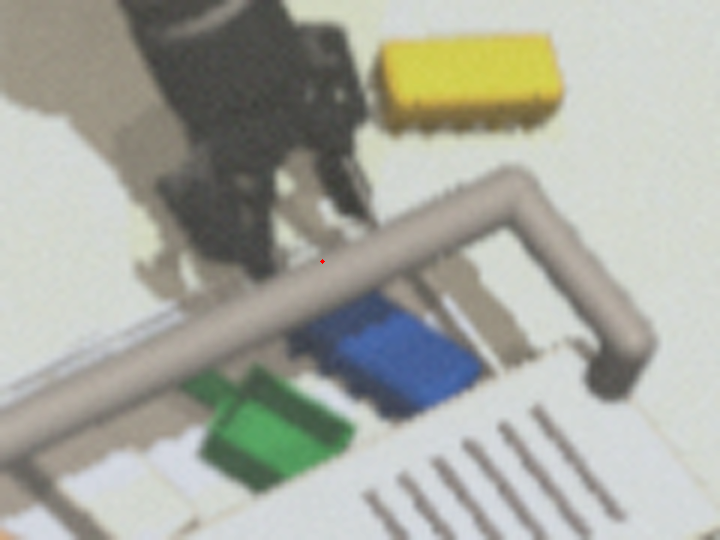

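Emit:
servo_tool:
  targets:
    - [[2,8,-11,0,0,0,60],[2,8,-11,0,0,0,60],[2,8,-11,0,0,0,60],[2,8,-11,0,0,0,60],[2,7,-10,0,0,0,60],[0,0,0,0,0,0,60]]

```text
clock: 10.8
tool_pos: [0.4286, 0.3259, 0.0267]
eef_rot: [-1.518, 2.06, 0.522]
ft_force: [-0.2, -0.3, -0.7]
grip_width: 0.707
```

Run:
```python
from g import *
o=observe();print(o['clock'],o['tool_pos'],o['grip_width'],o['ft_force'])
for n in('top','scene'):
    im=read_camera(n);np.save(n+'2.npy',im)
crop('top',np.load('top2.npy'),80,180,180,270,4,'a5.png',proj('top',[o['tool_pos']]));crop('scene',np.load('scene2.npy'),310,170,430,260,4,'a6.png',proj('scene',[o['tool_pos']]))
a=cv2.imread('pics/a5.png');b=cv2.imread('pics/a6.png');cv2.imwrite('pics/a56.png',np.hstack([a,b[:360,130:]]))
```

```text
10.8 [0.42864823 0.32587601 0.02668093] 0.7066650067149303 [-0.2155666  -0.31147058 -0.66288755]
```

View pics/a56.png

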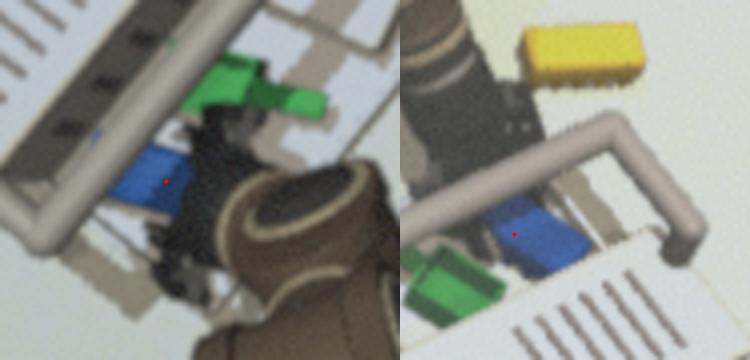

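No contact forces; closing.

Emit:
servo_tool:
  targets:
    - [[0,0,0,0,0,0,30],[0,0,0,0,0,0,30],[0,0,0,0,0,0,30],[0,0,0,0,0,0,30],[0,0,0,0,0,0,30]]
  newtons: 50

```text
clock: 11.4
tool_pos: [0.4289, 0.3256, 0.0277]
eef_rot: [-1.516, 2.058, 0.522]
ft_force: [-1.3, -3.5, 6.2]
grip_width: 0.531
```

Emit:
servo_tool:
  targets:
    - [[0,0,6,0,0,0,30],[0,0,6,0,0,0,30],[-6,-8,3,0,0,0,30],[-6,-8,4,0,0,0,30],[-8,-10,4,0,0,0,30],[-10,-12,6,0,0,0,30],[-12,-14,8,0,0,0,30],[-12,-14,10,0,0,0,30]]

```text
clock: 12.2
tool_pos: [0.3723, 0.2584, 0.073]
eef_rot: [-1.518, 2.061, 0.523]
ft_force: [0.2, 0.0, -1.4]
grip_width: 0.531
```

Run:
```python
from g import *
o=observe();print(o['clock'],o['tool_pos'],o['grip_width'],o['ft_force'])
for n in('top','scene'):
    im=read_camera(n);np.save(n+'2.npy',im)
crop('top',np.load('top2.npy'),80,160,200,270,4,'a5.png',proj('top',[o['tool_pos']]));crop('scene',np.load('scene2.npy'),310,150,430,260,4,'a6.png',proj('scene',[o['tool_pos']]))
a=cv2.imread('pics/a5.png');b=cv2.imread('pics/a6.png');cv2.imwrite('pics/a56.png',np.hstack([a[:,:400],b[:,80:]]))
```

```text
12.2 [0.3722718  0.25836351 0.07302017] 0.5314283393238615 [ 0.22890088  0.03060133 -1.38766695]
```

View pics/a56.png

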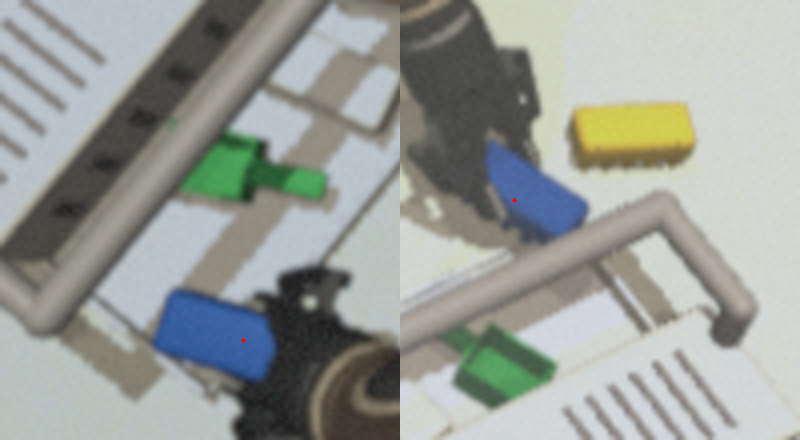

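Run:
```python
from g import *
o=observe();p=o['tool_pos']
b=onz('top',[[120.4,239.2]],.1)[0]; d=b-p;h=np.array([np.cos(1.27),np.sin(1.27)]);n=np.array([-h[1],h[0]])
print(b,'along',d[:2]@h-.05,'lat',d[:2]@n)
e=onz('top',[[80+175/4,160+290/4],[80+155/4,160+345/4],[80+270/4,160+310/4],[80+265/4,160+382/4]],.1);print(e.round(3)); print(np.arctan2(*(e[0]-e[1])[[1,0]])+np.pi/2)
Rn=Rt(-.735,np.radians(38));c=(R.from_matrix(Rn)*R.from_rotvec(o['eef_rot']).inv()).as_rotvec();print(np.degrees(c))
for a in(0,.005,-.005):
  hh=np.array([np.cos(-.735),np.sin(-.735)]);print(np.array([.447,-.282])-hh*a)
```

```text
[0.38853209 0.30365772 0.1       ] along -0.0018277452094681151 lat -0.001547584238948067
[[0.406 0.295 0.1  ]
 [0.37  0.308 0.1  ]
 [0.391 0.232 0.1  ]
 [0.344 0.235 0.1  ]]
1.2299237750285346
[ 8.34105611e-03  1.73023303e-02 -1.14774770e+02]
[ 0.447 -0.282]
[ 0.44329085 -0.27864706]
[ 0.45070915 -0.28535294]
```

Emit:
servo_tool:
  targets:
    - [[0,-5,30,0,0,0,30],[0,-10,40,0,0,0,30],[0,-10,45,0,0,0,30],[5,-20,40,0,0,-8.2,30],[5,-30,15,0,0,-8.2,30],[5,-35,0,0,0,-8.2,30],[5,-35,0,0,0,-8.2,30],[5,-35,0,0,0,-8.2,30]]

```text
clock: 13.1
tool_pos: [0.3988, 0.0782, 0.2433]
eef_rot: [-0.675, 2.399, 0.233]
ft_force: [-0.1, 0.7, -1.7]
grip_width: 0.53
```

Emit:
servo_tool:
  targets:
    - [[5,-35,0,0,0,-8.2,30],[5,-35,0,0,0,-8.2,30],[5,-35,0,0,0,-8.2,30],[5,-35,0,0,0,-8.2,30],[5,-35,0,0,0,-8.2,30],[5,-35,0,0,0,-8.2,30],[5,-35,0,0,0,-8.2,30],[5,-35,0,0,0,-8.2,30]]

```text
clock: 13.9
tool_pos: [0.4386, -0.2016, 0.2429]
eef_rot: [0.733, 2.385, -0.251]
ft_force: [0.2, -0.3, -1.2]
grip_width: 0.531
```

Emit:
servo_tool:
  targets:
    - [[5,-40,0,0,0,-8.2,30],[5,-40,0,0,0,0,30],[5,-5,0,0,0,0,30],[0,0,0,0,0,0,30]]

```text
clock: 14.3
tool_pos: [0.4538, -0.2863, 0.2422]
eef_rot: [0.901, 2.339, -0.309]
ft_force: [-0.1, -0.0, -3.0]
grip_width: 0.533
```

```bash
cat > look.py <<'E'
import sys
from g import *
def look(nm,T,S,f=4,pts=[]):
    o=observe();print(o['clock'],o['tool_pos'].round(4),o['joints'].round(2),round(o['grip_width'],3),o['ft_force'].round(1))
    for n,b in(('top',T),('scene',S)):
        im=read_camera(n);np.save(n+'2.npy',im);crop(n,im,*b,f,f'{nm}_{n}.png',proj(n,np.array([o['tool_pos']]+pts)))
    a=cv2.imread(f'pics/{nm}_top.png');b=cv2.imread(f'pics/{nm}_scene.png')
    c=np.zeros((max(a.shape[0],b.shape[0]),a.shape[1]+b.shape[1],3),np.uint8);c[:a.shape[0],:a.shape[1]]=a;c[:b.shape[0],a.shape[1]:]=b;cv2.imwrite(f'pics/{nm}.png',c)
E
python3 - <<'E'
from look import *
look('p1',(260,130,390,270),(150,110,270,230),3,[[.447,-.282,.05]])
o=observe();print(np.degrees((R.from_matrix(Rt(-.735,np.radians(38)))*R.from_rotvec(o['eef_rot']).inv()).as_rotvec()))
E
```

```text
14.3 [ 0.4538 -0.2863  0.2422] [-0.48 -0.36 -0.64  0.65 -0.16  0.21] 0.533 [-0.1 -0.  -3. ]
[-0.06594645 -0.05502275 -0.10230791]
```

View pics/p1.png

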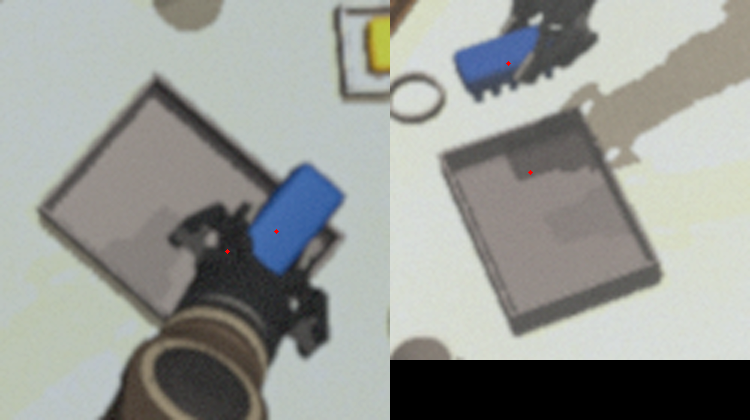

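Emit:
servo_tool:
  targets:
    - [[-4,3,-20,0,0,0,30],[-4,2,-30,0,0,0,30],[0,0,-40,0,0,0,30],[0,0,-40,0,0,0,30],[0,0,-30,0,0,0,30],[0,0,-20,0,0,0,30],[0,0,-10,0,0,0,30],[0,0,0,0,0,0,30]]

```text
clock: 15.2
tool_pos: [0.4447, -0.2784, 0.051]
eef_rot: [0.897, 2.343, -0.308]
ft_force: [-0.7, -0.1, -1.1]
grip_width: 0.534
```

Run:
```python
from look import *
look('p2',(260,130,390,270),(150,110,270,230),3)
```

```text
15.2 [ 0.4447 -0.2784  0.051 ] [-0.47 -0.23 -1.    0.16 -0.16  0.21] 0.534 [-0.7 -0.1 -1.1]
```

View pics/p2.png

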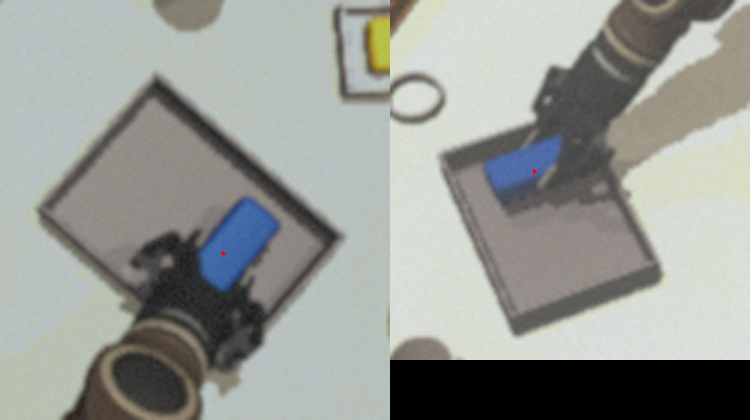

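Emit:
servo_tool:
  targets:
    - [[1,-1,-8,0,0,0,30],[1,-1,-7,0,0,0,30],[0,0,-6,0,0,0,30],[0,0,-3,0,0,0,30],[0,0,0,0,0,0,30],[0,0,0,0,0,0,30]]

```text
clock: 15.9
tool_pos: [0.4479, -0.2825, 0.0291]
eef_rot: [0.899, 2.339, -0.309]
ft_force: [-0.1, -0.1, -0.5]
grip_width: 0.531
```

Emit:
servo_tool:
  targets:
    - [[0,0,-2,0,0,0,30],[0,0,0,0,0,0,30]]

```text
clock: 16.1
tool_pos: [0.448, -0.2825, 0.0273]
eef_rot: [0.898, 2.338, -0.309]
ft_force: [-1.4, 0.1, -0.9]
grip_width: 0.528
```

Emit:
servo_tool:
  targets:
    - [[0,0,-2,0,0,0,30],[0,0,0,0,0,0,30]]

```text
clock: 16.3
tool_pos: [0.4479, -0.2824, 0.0251]
eef_rot: [0.898, 2.338, -0.309]
ft_force: [-0.1, 0.2, -1.3]
grip_width: 0.528
```

Emit:
servo_tool:
  targets:
    - [[0,0,-2,0,0,0,30],[0,0,0,0,0,0,30]]

```text
clock: 16.5
tool_pos: [0.4478, -0.2823, 0.023]
eef_rot: [0.898, 2.339, -0.309]
ft_force: [-0.3, 0.4, -2.5]
grip_width: 0.533
```

Emit:
servo_tool:
  targets:
    - [[0,0,-2,0,0,0,30],[0,0,0,0,0,0,30]]

```text
clock: 16.7
tool_pos: [0.4491, -0.2832, 0.0228]
eef_rot: [0.898, 2.335, -0.31]
ft_force: [-0.2, 0.7, 3.0]
grip_width: 0.532
```

Emit:
servo_tool:
  targets:
    - [[0,0,-2,0,0,0,30],[0,0,0,0,0,0,30]]

```text
clock: 16.9
tool_pos: [0.4503, -0.2839, 0.0227]
eef_rot: [0.897, 2.332, -0.311]
ft_force: [-5.6, 3.1, 14.9]
grip_width: 0.531
```

Contact. Open and retreat along the tool axis (up and back).

Emit:
servo_tool:
  targets:
    - [[0,0,2,0,0,0,62],[0,0,0,0,0,0,62],[0,0,0,0,0,0,62],[0,0,0,0,0,0,62],[-5,5,8,0,0,0,62],[-9,8,16,0,0,0,62],[-14,12,24,0,0,0,62],[-14,12,30,0,0,0,62]]

```text
clock: 17.7
tool_pos: [0.4044, -0.2446, 0.0982]
eef_rot: [0.9, 2.342, -0.309]
ft_force: [0.7, -0.4, 1.0]
grip_width: 0.725
```

Run:
```python
from look import *
look('p3',(260,130,390,270),(150,110,270,230),3)
```

```text
17.7 [ 0.4044 -0.2446  0.0982] [-0.43 -0.41 -0.99  0.36 -0.19  0.24] 0.725 [ 0.7 -0.4  1. ]
```

View pics/p3.png

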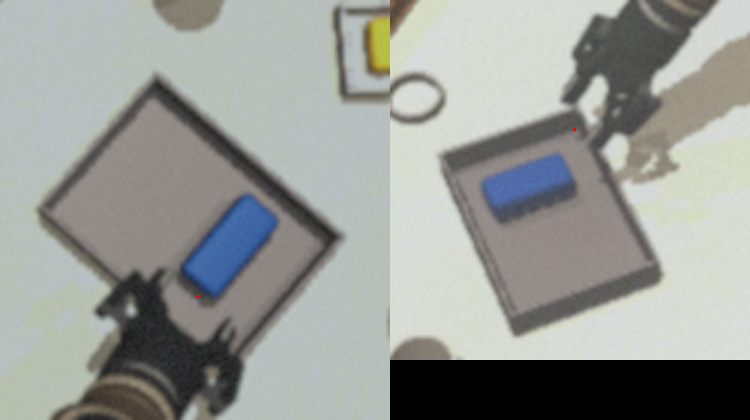

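Emit:
servo_tool:
  targets:
    - [[-5,5,40,0,0,0,58],[0,5,45,0,0,8.1,58],[10,10,45,0,0,8.1,58],[15,25,12,0,0,8.1,58],[18,28,0,0,0,8.1,58],[18,28,0,0,0,8.1,58],[18,28,0,0,0,8.1,58],[18,28,0,0,0,8.1,58]]

```text
clock: 18.6
tool_pos: [0.4986, -0.0876, 0.2404]
eef_rot: [-0.323, 2.461, 0.112]
ft_force: [-0.5, -0.7, 0.3]
grip_width: 0.68
```

Emit:
servo_tool:
  targets:
    - [[18,28,0,0,0,8.1,58],[18,28,0,0,0,8.1,58],[18,28,0,0,0,8.1,58],[18,28,0,0,0,8.1,58],[18,28,0,0,0,8.1,58],[18,28,0,0,0,8.1,58],[0,0,0,0,0,8.1,58],[0,0,0,0,0,0,58]]

```text
clock: 19.4
tool_pos: [0.6078, 0.0795, 0.2374]
eef_rot: [-1.492, 2.079, 0.52]
ft_force: [1.0, -0.9, -0.2]
grip_width: 0.681
```

Run:
```python
from look import *
look('q1',(140,120,240,260),(260,150,360,280),4)
o=observe();print(np.degrees((R.from_matrix(Rt(1.25,np.radians(38)))*R.from_rotvec(o['eef_rot']).inv()).as_rotvec()))
```

```text
19.4 [0.6078 0.0795 0.2374] [-0.17  0.16 -0.12  1.17  0.65 -1.37] 0.681 [ 1.  -0.9 -0.2]
[-0.01799486 -0.17468186  0.44629852]
```

View pics/q1.png

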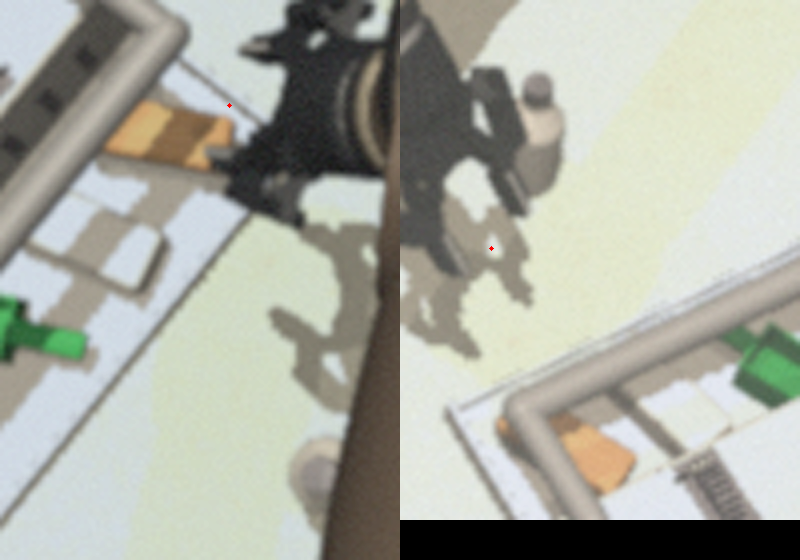

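Emit:
servo_tool:
  targets:
    - [[0,0,-35,0,0,0,58],[-1,1,-40,0,0,0,58],[-1,0,-35,0,0,0,58],[4,12,-16,0,0,0,58],[4,12,-16,0,0,0,58],[4,12,-16,0,0,0,58],[0,0,0,0,0,0,58]]

```text
clock: 20.2
tool_pos: [0.6139, 0.1172, 0.0818]
eef_rot: [-1.489, 2.078, 0.515]
ft_force: [-0.7, 0.3, 0.5]
grip_width: 0.676
```

Run:
```python
from look import *
look('q2',(150,120,230,190),(265,210,335,290),5)
```

```text
20.2 [0.6139 0.1172 0.0818] [-0.1   0.23 -0.4   0.77  0.64 -1.28] 0.676 [-0.7  0.3  0.5]
```

View pics/q2.png

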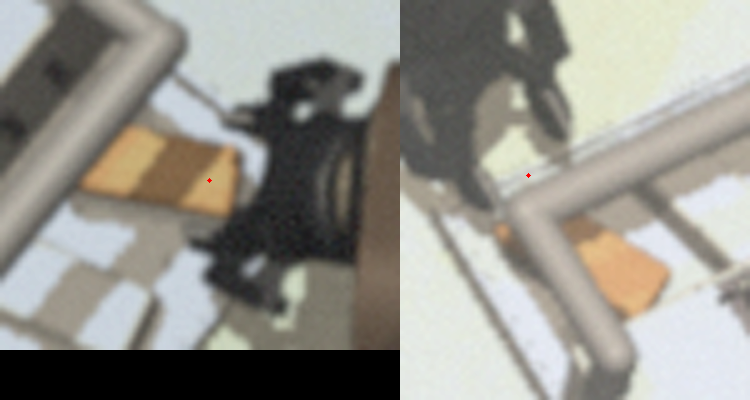

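Emit:
servo_tool:
  targets:
    - [[3,8,-12,0,0,0,58],[3,8,-12,0,0,0,58],[3,8,-12,0,0,0,58],[3,8,-11,0,0,0,58],[3,8,-11,0,0,0,58],[0,0,0,0,0,0,58]]

```text
clock: 20.9
tool_pos: [0.6307, 0.1564, 0.0254]
eef_rot: [-1.49, 2.076, 0.513]
ft_force: [-1.0, -0.4, 0.0]
grip_width: 0.679
```

Run:
```python
from look import *
look('q3',(150,120,230,190),(265,210,335,290),5)
```

```text
20.9 [0.6307 0.1564 0.0254] [-0.03  0.3  -0.45  0.6   0.63 -1.2 ] 0.679 [-1.  -0.4  0. ]
```

View pics/q3.png

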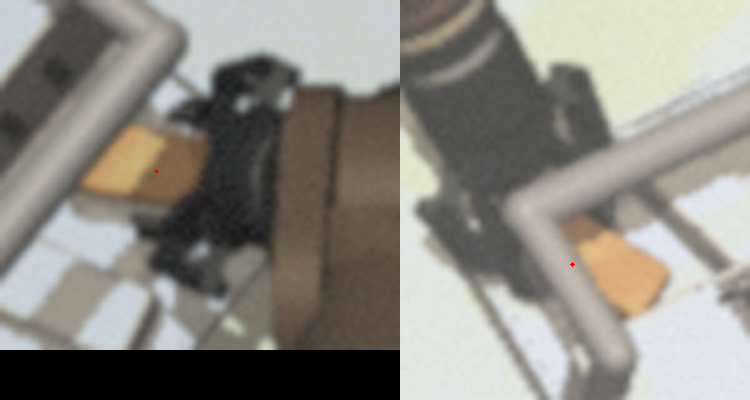

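Emit:
servo_tool:
  targets:
    - [[0,0,0,0,0,0,25],[0,0,0,0,0,0,25],[0,0,0,0,0,0,25],[0,0,0,0,0,0,25],[0,0,0,0,0,0,25]]
  newtons: 50

```text
clock: 21.5
tool_pos: [0.6318, 0.1562, 0.0273]
eef_rot: [-1.489, 2.074, 0.512]
ft_force: [-2.4, -2.3, 6.9]
grip_width: 0.498
```

Emit:
servo_tool:
  targets:
    - [[0,0,4,0,0,0,25],[0,0,4,0,0,0,25],[0,0,4,0,0,0,25]]

```text
clock: 21.8
tool_pos: [0.6309, 0.1564, 0.0376]
eef_rot: [-1.49, 2.076, 0.513]
ft_force: [-0.6, -0.3, -1.5]
grip_width: 0.502
```

Run:
```python
from look import *
look('q4',(150,120,230,190),(265,210,335,290),5)
```

```text
21.8 [0.6309 0.1564 0.0376] [-0.03  0.28 -0.44  0.62  0.63 -1.2 ] 0.502 [-0.6 -0.3 -1.5]
```

View pics/q4.png

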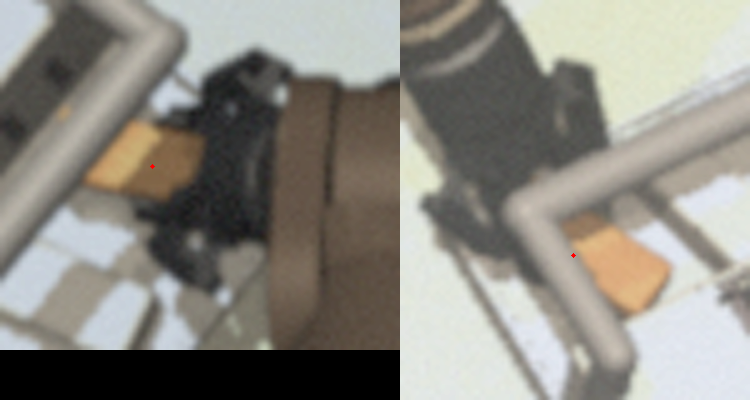

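Emit:
servo_tool:
  targets:
    - [[-6,-8,3,0,0,0,25],[-6,-8,4,0,0,0,25],[-8,-10,4,0,0,0,25],[-10,-12,6,0,0,0,25],[-12,-14,8,0,0,0,25],[-12,-14,10,0,0,0,25],[-8,-10,10,0,0,0,25]]

```text
clock: 22.6
tool_pos: [0.5675, 0.0791, 0.0829]
eef_rot: [-1.489, 2.077, 0.513]
ft_force: [0.2, -0.7, -1.1]
grip_width: 0.5
```

Run:
```python
from look import *
look('q5',(150,130,240,220),(250,190,340,290),4)
```

```text
22.6 [0.5675 0.0791 0.0829] [-0.18  0.17 -0.46  0.82  0.65 -1.39] 0.5 [ 0.2 -0.7 -1.1]
```

View pics/q5.png

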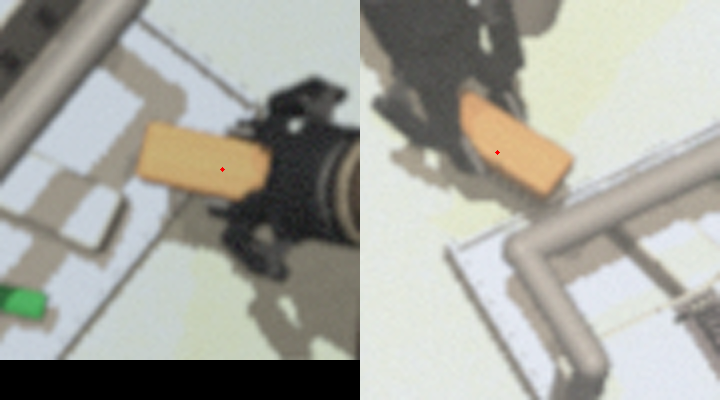

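Run:
```python
from g import *
o=observe();p=o['tool_pos'];Rm=R.from_rotvec(o['eef_rot']).as_matrix();psi=np.arctan2(Rm[1,2],Rm[0,2]);print('psi',psi,np.degrees(np.arccos(-Rm[2,2])))
b=onz('top',[[186.3,167.4]],.107)[0]; d=b-p;
y=1.32;h=np.array([np.cos(y),np.sin(y)]);c=b[:2]-.0525*h-p[:2];hh=np.array([np.cos(psi),np.sin(psi)]);n=np.array([-hh[1],hh[0]])
a,l=c@hh,c@n;print('centre rel tcp along,lat',a,l)
f=-.78;H=np.array([np.cos(f),np.sin(f)]);N=np.array([-H[1],H[0]]);t=np.array([.509,-.214])-a*H-l*N;print('target',t,'delta',t-p[:2],'yaw deg',np.degrees(f-psi))
```

```text
psi 1.2410665704319364 38.02219770125981
centre rel tcp along,lat -0.0040561373119094 0.003540085707808854
target [ 0.50939389 -0.21936929] delta [-0.05935071 -0.29811181] yaw deg -115.79858460072971
```

Emit:
servo_tool:
  targets:
    - [[0,-10,40,0,0,0,25],[-4,-10,45,0,0,0,25],[-4,-20,45,0,0,-8.2,25],[-4,-20,25,0,0,-8.3,25],[-4,-20,0,0,0,-8.3,25],[-4,-20,0,0,0,-8.3,25],[-4,-20,0,0,0,-8.3,25],[-4,-20,0,0,0,-8.3,25]]

```text
clock: 23.5
tool_pos: [0.5401, -0.0604, 0.2372]
eef_rot: [-0.459, 2.442, 0.159]
ft_force: [-0.6, 0.1, -1.9]
grip_width: 0.501
```

Emit:
servo_tool:
  targets:
    - [[-4,-20,0,0,0,-8.3,25],[-4,-20,0,0,0,-8.3,25],[-4,-20,0,0,0,-8.3,25],[-4,-20,0,0,0,-8.3,25],[-4,-20,0,0,0,-8.3,25],[-4,-20,0,0,0,-8.3,25],[-4,-20,0,0,0,-8.3,25],[-3,-19,0,0,0,-8.3,25]]

```text
clock: 24.3
tool_pos: [0.509, -0.2188, 0.2371]
eef_rot: [0.961, 2.317, -0.33]
ft_force: [-0.1, 0.2, -1.1]
grip_width: 0.5
```

Emit:
servo_tool:
  targets:
    - [[0,0,-20,0,0,0,25],[0,0,-35,0,0,0,25],[0,0,-35,0,0,0,25],[0,0,-30,0,0,0,25],[0,0,-25,0,0,0,25],[0,0,-20,0,0,0,25],[0,0,0,0,0,0,25]]

```text
clock: 25.0
tool_pos: [0.5071, -0.2176, 0.068]
eef_rot: [0.955, 2.327, -0.329]
ft_force: [-0.4, -0.1, -1.0]
grip_width: 0.496
```

Run:
```python
from look import *
look('r1',(260,130,390,270),(150,110,270,230),3,[[.509,-.214,.05]])
o=observe();Rm=R.from_rotvec(o['eef_rot']).as_matrix();print(np.arctan2(Rm[1,2],Rm[0,2]))
```

```text
25.0 [ 0.5071 -0.2176  0.068 ] [-0.23 -0.15 -0.88  0.26 -0.33  0.45] 0.496 [-0.4 -0.1 -1. ]
-0.7807070805112387
```

View pics/r1.png

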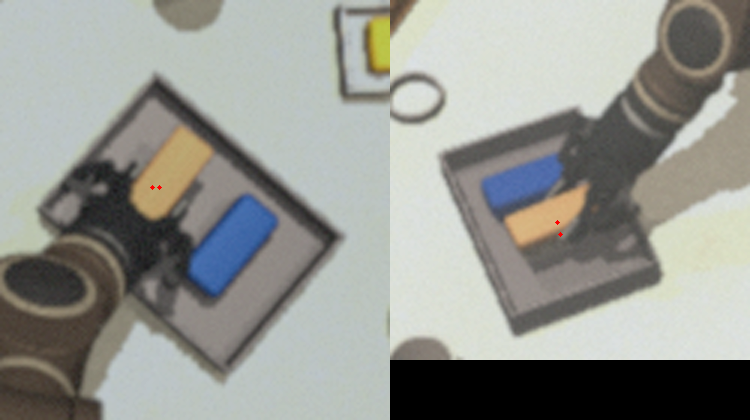

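Emit:
servo_tool:
  targets:
    - [[5,6,-8,0,0,0,25],[0,0,-12,0,0,0,25],[0,0,-10,0,0,0,25],[0,0,-7,0,0,0,25],[0,0,-3,0,0,0,25],[0,0,0,0,0,0,25]]

```text
clock: 25.7
tool_pos: [0.5148, -0.2124, 0.0318]
eef_rot: [0.955, 2.32, -0.329]
ft_force: [-1.2, 0.3, -1.8]
grip_width: 0.501
```

Emit:
servo_tool:
  targets:
    - [[0,0,-2,0,0,0,25],[0,0,0,0,0,0,25]]

```text
clock: 25.9
tool_pos: [0.5152, -0.2125, 0.0306]
eef_rot: [0.955, 2.319, -0.328]
ft_force: [0.3, 0.0, -0.9]
grip_width: 0.501
```

Emit:
servo_tool:
  targets:
    - [[0,0,-2,0,0,0,25],[0,0,0,0,0,0,25]]

```text
clock: 26.1
tool_pos: [0.5149, -0.2125, 0.0282]
eef_rot: [0.955, 2.32, -0.329]
ft_force: [0.4, 1.3, -1.7]
grip_width: 0.5
```

Emit:
servo_tool:
  targets:
    - [[0,0,-2,0,0,0,25],[0,0,0,0,0,0,25]]

```text
clock: 26.3
tool_pos: [0.5148, -0.2124, 0.026]
eef_rot: [0.955, 2.32, -0.329]
ft_force: [0.0, -0.2, -1.3]
grip_width: 0.502
```

Emit:
servo_tool:
  targets:
    - [[0,0,-2,0,0,0,25],[0,0,0,0,0,0,25]]

```text
clock: 26.5
tool_pos: [0.5148, -0.2124, 0.024]
eef_rot: [0.954, 2.32, -0.329]
ft_force: [-0.1, 0.2, -1.0]
grip_width: 0.499
```

Emit:
servo_tool:
  targets:
    - [[0,0,-2,0,0,0,25],[0,0,0,0,0,0,25]]

```text
clock: 26.7
tool_pos: [0.5151, -0.2125, 0.0223]
eef_rot: [0.955, 2.319, -0.329]
ft_force: [0.1, -0.0, 0.0]
grip_width: 0.503
```

Touching. One more mm, then release and retreat.

Emit:
servo_tool:
  targets:
    - [[0,0,-1,0,0,0,25],[0,0,0,0,0,0,58],[0,0,0,0,0,0,58],[0,0,0,0,0,0,58],[0,0,0,0,0,0,58],[-4,4,8,0,0,0,58],[-9,9,16,0,0,0,58],[-13,13,24,0,0,0,58]]

```text
clock: 27.5
tool_pos: [0.4876, -0.1862, 0.0688]
eef_rot: [0.956, 2.322, -0.33]
ft_force: [0.8, -0.1, 0.8]
grip_width: 0.674
```

Emit:
servo_tool:
  targets:
    - [[-14,14,30,0,0,0,58],[-10,10,40,0,0,0,58],[-15,25,40,0,0,0,58],[-20,40,20,0,0,0,58],[-20,40,0,0,0,0,58],[-10,40,0,0,0,0,58],[0,0,0,0,0,0,58]]

```text
clock: 28.2
tool_pos: [0.3994, -0.0123, 0.2002]
eef_rot: [0.942, 2.324, -0.323]
ft_force: [0.4, -0.5, 0.6]
grip_width: 0.677
```

Run:
```python
from look import *
look('s1',(260,130,390,270),(150,110,270,230),3)
look('s2',(40,80,225,265),(265,190,435,330),2.2)
# positions
M={}
for l,d,x0 in(('massager_c',(.1,.046,.044),[.449,-.283]),('nailbrush_c',(.105,.042,.042),[.512,-.21])):
    M={}
    for n in('top','scene'):
        for t in trace(n,l):
            w=onz(n,[t['uv']],.03)[0]
            if np.hypot(w[0]-.478,w[1]+.248)<.12: M[n]=up(t['mask']);break
    x,c=fitbox(M,d,.005,x0+[-.735]);v=R.from_euler('z',.735).as_matrix()@np.array([x[0]-.478,x[1]+.248,0]);print(l,list(M),x.round(3),round(c,2),'tote',v.round(3))
```

```text
28.2 [ 0.3994 -0.0123  0.2002] [ 0.4  -0.4  -0.7   0.97 -0.6   1.08] 0.677 [ 0.4 -0.5  0.6]
28.3 [ 0.4    -0.0158  0.1998] [ 0.39 -0.4  -0.7   0.97 -0.6   1.08] 0.678 [-0.4  0.8  0.4]
massager_c ['top', 'scene'] [ 0.451 -0.287 -0.729] 0.35 tote [ 0.006 -0.047  0.   ]
nailbrush_c ['top', 'scene'] [ 0.517 -0.216 -0.759] 0.32 tote [0.007 0.05  0.   ]
```

View pics/s1.png

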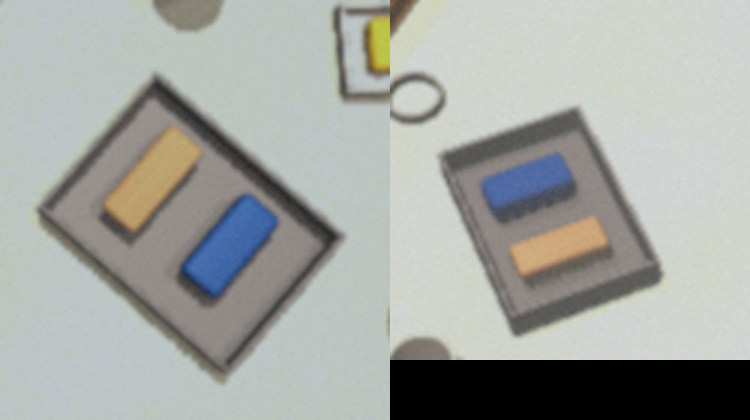

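View pics/s2.png

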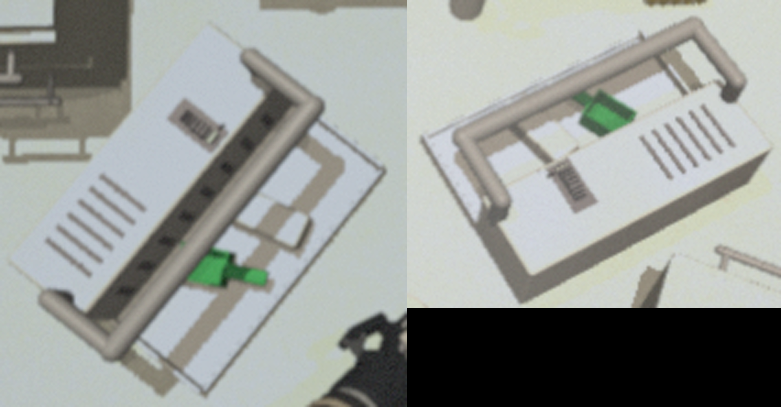

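Emit:
servo_tool:
  targets:
    - [[0,0,40,0,0,0,58],[0,0,30,0,0,0,58],[0,-20,0,0,0,0,58],[0,0,0,0,0,0,58],[0,0,0,0,0,0,58]]

```text
clock: 29.1
tool_pos: [0.3995, -0.0385, 0.2688]
eef_rot: [0.959, 2.319, -0.33]
ft_force: [-0.7, 0.3, 0.4]
grip_width: 0.679
```

Run:
```python
from h import *
o=observe();print(o['clock'],o['tool_pos'],o['ft_force'])
im=read_camera('scene')
crop('scene',im,0,0,512,384,1.5,'end.png')
```

```text
29.1 [ 0.39949555 -0.03853154  0.26884897] [-0.66658174  0.30358865  0.39236373]
```

View pics/end.png

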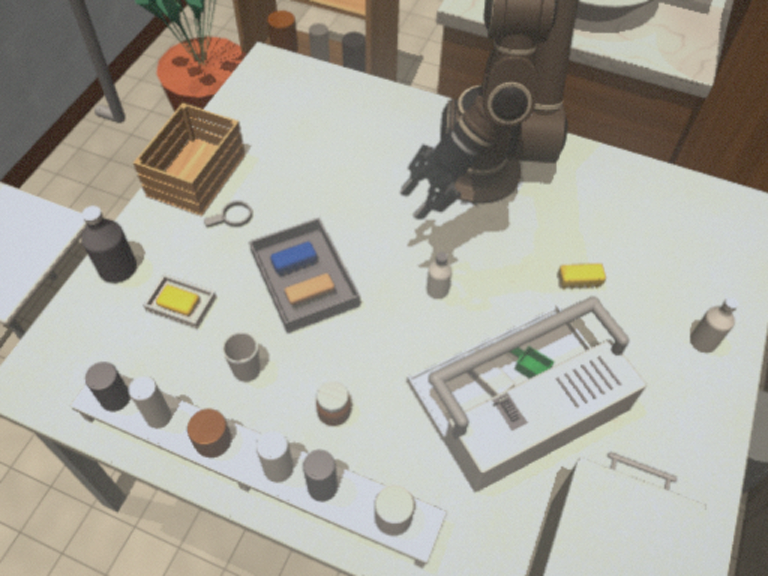

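The final scene view shows the massager (294,257) and the nail brush (310,289) side by side in the tote. The bottle (439,275) and the other bystanders are where they were at the start, and the arm is clear.

```bash
python3 -c "
from station import *
print(close_job())"
```

```text
the job is handed in; nothing more can be done
None
```

I rolled the timer wheel to off before moving anything in the tray. I then took the blue massager and the nail brush out under the air bar with the gripper tilted 38°, and lowered each onto the tote floor before releasing it. The job was handed in at about 29 s.

**Last checks**
- **Timer:** the wheel's white rib lined up with the black tick right after rolling.
- **Tote:** the fits put the massager at (6, -47) mm and the nail brush at (7, 50) mm from the tote's middle. Both looked flat and upright in the pictures.
- **Rest of the scene:** by eye in the pictures, the soap case, the scoop and the bystanders were where they started. I didn't measure them. The arm was clear of everything at hand-in.

**What disagreed**
- **Yaws:** the dryer measured about 0.88 rad and the tote about -0.735 rad, both outside the stated ranges. The massager and the nail brush lay about 0.35 rad off the dryer's x axis, not within 0.2 rad. I used the measured values, and the moves bore them out.
- **Cameras:** the two cameras disagreed by up to about 10 mm on some dryer points, so I found the wheel by touch.

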